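# Clamp display modules in the turnover fixture and weight them

## Robot

A 7-joint arm with a two-finger parallel gripper is mounted at the origin on the work surface. World frame = base frame: x ahead of the robot, y to its left, z up, the work surface at z = 0. Lengths are in mm, angles in rad, forces in N, time in s.
With the tool pointing down it reaches from about 400 to 875 mm from the base axis. Payload 6.5 kg.
Tool frame: the origin (TCP) lies midway between the tips of the shut fingers; the grasp point (between the pads) lies 19 mm behind it (env.grasp_offset is the distance from the TCP to the grasp point, in mm); z points along the fingers, y is the line along which they close (so a half turn about z gives the same grasp; the last joint's range is limited). The gripper opens to 88 mm and grips with 3 to 60 N. Pads are 18 mm wide; open, the fingers measure 123 mm over their backs; the gripper's body (75 mm by 187 mm) begins 45 mm behind the grasp point.
Start: joints at [1.23, 0.536, -0.004, 1.538, 0.003, 1.067, -0.071], TCP at [176.376, -625.605, 238.716] pointing down, gripper open.
Joint ranges: [-2.7, 2.7], [-0.37, 2.16], [-1.27, 1.26], [0.24, 2.4], [-1.31, 4.45], [0.19, 1.91], [-2.76, 2.76]. Speed limits (rad/s): [2.39, 2.39, 3.14, 3.14, 3.14, 3.14, 3.14].

## Interface

Orientations are given as a unit quaternion [x, y, z, w].
In Python, from station import env gives the robot as it stands. The module is installed in compiled form; this text tells all that it offers.
- The arm moves only by the tool send_rows, never from a script. Its argument "steps" is a list of rows, each a list of 7 numbers: the shift along the tool's x, y, z as a fraction of full scale, then the turn, a rotation vector about the tool's x, y, z as a fraction of full scale, then the closure in counts, from 0 (fully open) to 255 (shut). In form: [[x, y, z, ax, ay, az, claw], ...]. A call has 1 to 20 rows; each row is the pose to reach, as a shift and turn from the pose commanded when the call began, along the tool's axes at that moment, turning the shorter way round; what a row does not reach only later rows make up. Full scale, the value 1, is 150 mm for a shift and 360 degrees for a turn. A row lasts 1/8 s, in which the tool goes at most 62.5 mm and 10.7 degrees, less where a joint would pass 70% of its speed; a pose out of reach is approached as far as the arm can. A call with a number of a shift or a turn outside -1 to 1 is refused whole. A call with a gripper value outside its range is refused whole. The fingers move at their own pace and stop on an object; "newtons" is the grip in N (left out, the last holds). Time passes only in rows, so rows that repeat a pose let the fingers close. It gives the time, the measured TCP pose, the force, the opening and the grip force at its end, in the units of the state.
- env.observe(): the state, without advancing time (a new reading comes with each control period).
- env.camera(name): name is "side" or "top"; returns a dict with "img" (420x560x3 uint8, red, green, blue), "depth" (420x560 float32, mm along the optical axis (not along the pixel's ray), 0 where there is no reading), "fx", "fy", "cx", "cy" (pixels), "rvec" (rotation vector, rad) and "tvec" (3), from world to camera coordinates, as OpenCV has them. Camera axes: x right, y down, z forward; pixel columns grow to the right and rows downward; lengths in mm; the calibration is good to about 2 mm. A picture is of the moment at which its call begins.
- env.sign_off(): hands the job in; it is judged then, once.
Trained networks look in a picture, given as the dict that the camera call returned (one of the last four; its "shot" number tells which), for a name from the list of things; names that differ only in an ending like _2 or _b are one class to them, and where a whole thing is asked for, a point or a joint stands for the part that bears it (a point fixed in the world has none). Each returns a list of dicts, best first, with "score" (0 to 1); they miss things now and then, are a little off and sometimes report something else, mostly with a low value. They report only what shows in the picture. A call takes as long as a camera call. They do not tell look-alikes from the thing itself.
- env.spot_in(picture, thing): "position" ([x, y, z] in mm, in the coordinates of the camera as it stood for that picture, good to about 4 mm: the middle of the surface that is visible of it).
- env.cut_out(picture, thing): "pixels" (420x560 bool, what is visible of it).
- env.pinpoint(picture, thing): "position" ([x, y, z] in mm, in the coordinates of the camera as it stood for that picture, good to about 4 mm: a listed point, or the origin of a listed thing).
The state is a dict: "clock": time; "qpos": joint angles; "joint_velocities": joint speeds; "joint_efforts": joint torques, N m; "position": TCP position; "tool_rot": TCP orientation; "contact_force": force on the tool from outside, world axes, zero at the start; "wrist_torque": the same for the moment, N m; "finger_gap": finger opening in mm; "grasp_force": force on a finger pad.
Only numpy, scipy, OpenCV 4.12 (cv2) and the standard library are available. Lean on these libraries where they do the work, as an engineer would, in place of code of your own. Each camera call takes 0.05 s, during which the arm holds its last target. There are 200 camera calls.

## Task

Load every display module on the bench glass up into the bays of the clamshell holder, one to a bay, shut the lid fully and then turn the whole holder right over by its bar until it rests on its far stop. Then stack all the round steel weights on the round pad that now faces up, largest at the bottom and smallest on top, flat and neatly centred. Leave the other things on the bench where they are.

Things in the scene. Friction and masses are not known exactly. Their poses are not given: they have to be found in the camera images.
- module0: display module, a black plastic block 50 (its x) x 34 (its y) x 18 mm (z) with a glass face on top and a green board underneath, 40 g; lies glass up on the table. Origin at the centre of its underside (the board face), z towards the glass. Two or three modules are present; the three are alike.
- module1: display module, a black plastic block 50 (its x) x 34 (its y) x 18 mm (z) with a glass face on top and a green board underneath, 40 g; lies glass up on the table. Origin at the centre of its underside (the board face), z towards the glass. Two or three modules are present; the three are alike.
- module2: display module, a black plastic block 50 (its x) x 34 (its y) x 18 mm (z) with a glass face on top and a green board underneath, 40 g; lies glass up on the table. Origin at the centre of its underside (the board face), z towards the glass. Two or three modules are present; the three are alike.
- weight_large: plain round steel disc weight, diameter 66 mm, 16 mm thick, about 0.42 kg, lying flat. Origin at its very centre, z along its axis; either face may be up. Two or three of the weights are present.
- weight_medium: plain round steel disc weight, diameter 54 mm, 16 mm thick, about 0.28 kg, lying flat. Origin at its very centre, z along its axis; either face may be up. Two or three of the weights are present.
- weight_small: plain round steel disc weight, diameter 42 mm, 16 mm thick, about 0.17 kg, lying flat. Origin at its very centre, z along its axis; either face may be up. Two or three of the weights are present.
- stand: fixed stand of the turnover fixture: a 150 x 262 x 8 mm base plate with two uprights 108 mm high (34 mm in x, 14 mm in y, centred at y = +-117 mm) that carry the holder between them on a level axis along the stand's y, 90 mm above the table. Origin at the centre of the underside, x away from the robot at yaw 0.
- holder (a joint): turning of the whole clamshell holder about its level axis (along the stand's y, 90 mm up), rad: 0 = loading position, bays up, handle bar on the near side, on a stop; 3.14 = turned right over, on the other stop, the bar having gone up and over to the far side. Stiff: stays where left, 0.3 N m (about 4 N at the bar).
- tray (a point): centre of the clamshell's lower half (grey tray, 88 mm in x, 200 in y), on the turning axis; this is the holder frame: like the stand's axes at joint 0, z down once turned over. Three bays open to +z, floor z = -8 mm; the ribs between (18 mm wide) and around them are only 6 mm high (tops z = -2 mm), so fingers holding a module 8 mm or more above its underside pass over them.
- bay0 (a point): centre of the floor of a bay, at holder (0, -62, -8) mm. Bay 60 mm along holder x, 44 mm along holder y, 6 mm deep; takes one module with its 50 mm side along holder x, glass towards +z (either end forward). Axes as the holder's.
- bay1 (a point): centre of the floor of a bay, at holder (0, 0, -8) mm. Bay 60 mm along holder x, 44 mm along holder y, 6 mm deep; takes one module with its 50 mm side along holder x, glass towards +z (either end forward). Axes as the holder's.
- bay2 (a point): centre of the floor of a bay, at holder (0, 62, -8) mm. Bay 60 mm along holder x, 44 mm along holder y, 6 mm deep; takes one module with its 50 mm side along holder x, glass towards +z (either end forward). Axes as the holder's.
- pad (a point): centre of the face of the round rubber pad (diameter 74 mm, 3 mm raised) on the underside of the holder at holder (0, 0, -19) mm; once the holder is turned over the pad faces up, 109 mm above the table.
- bar (a point): middle of the holder's handle bar, a round steel bar 10 mm thick along holder y, at holder (-85, 0, 0) mm, free length 108 mm between its two stems, 41 mm from the tray edge: can be pinched from above (fingers closing along holder x) and led round the axis at 85 mm radius, turning freely in the fingers.
- lid (a joint): opening angle of the clear plastic lid against the holder, rad: 0 shut, on its stop; 1.57 standing upright; 2.5 fully back. Hinged along the tray's far edge; stiff hinge, stays where left, 0.2 N m (2 to 3 N at the free edge), so it also stays shut when turned over; can be pushed over from behind with closed fingers and then pressed down.
- lid_hinge (a point): middle of the lid's hinge line, at holder (44, 0, 0) mm; axes turn with the lid and equal the holder's when shut.
- lid_edge (a point): middle of the top of the lid's free edge, 88 mm from the hinge and 18 mm to its outer side (lid frame (-88, 0, 18) mm). The lid is 88 x 200 mm with a skirt 13 mm deep and a 5 mm top; shut, its outer face is 18 mm above the turning axis and its inner face 21 mm above the bay floors.
- driver: screwdriver 170 mm long, lying; a bystander, to be left alone. Origin at its underside (of the whole tool).
- tape: yellow tape roll, diameter 80, 22 mm high; a bystander, to be left alone. Origin at its underside centre.
- cleaner: white bottle, diameter 48, 120 mm high, standing; a bystander, to be left alone. Origin at its underside centre.
- screw_tray: small black divided tray 90 x 120 x 30 mm; a bystander, to be left alone. Origin at its underside centre.
- bracket: bent steel bracket 70 x 30 x 33 mm; a bystander, to be left alone. Origin at its underside centre.
- heatsink: finned aluminium heat sink 50 x 50 x 25 mm; a bystander, to be left alone. Origin at its underside centre.
- spool: copper-coloured spool, diameter 50, 30 mm high; a bystander, to be left alone. Origin at its underside centre.
Mind the look-alikes: they are no part of the job. Leave any orange look-alike of the module1 alone. Leave any orange look-alike of the module0 alone.

How it is judged (in metres and radians):
On the way, in this order (a step that is already met when the one before it is completed fails the run):
1. every module lies glass up in a bay of its own and the lid is shut, the holder still in its loading position (value of joint lid below 0.06 rad and value of joint holder below 0.1 rad and ((x of module0 in the frame of bay0 between -0.012 and 0.012 m and y of module0 in the frame of bay0 between -0.012 and 0.012 m) or (x of module0 in the frame of bay1 between -0.012 and 0.012 m and y of module0 in the frame of bay1 between -0.012 and 0.012 m) or (x of module0 in the frame of bay2 between -0.012 and 0.012 m and y of module0 in the frame of bay2 between -0.012 and 0.012 m)) and z of module0 in the frame of bay1 between -0.004 and 0.008 m and angle between the x axis of each of module0, module1, module2 and the x axis of tray, either way round below 0.35 rad and angle between each of module0, module1, module2's own z axis and vertical below 0.2 rad and ((x of module1 in the frame of bay0 between -0.012 and 0.012 m and y of module1 in the frame of bay0 between -0.012 and 0.012 m) or (x of module1 in the frame of bay1 between -0.012 and 0.012 m and y of module1 in the frame of bay1 between -0.012 and 0.012 m) or (x of module1 in the frame of bay2 between -0.012 and 0.012 m and y of module1 in the frame of bay2 between -0.012 and 0.012 m)) and z of module1 in the frame of bay1 between -0.004 and 0.008 m and ((x of module2 in the frame of bay0 between -0.012 and 0.012 m and y of module2 in the frame of bay0 between -0.012 and 0.012 m) or (x of module2 in the frame of bay1 between -0.012 and 0.012 m and y of module2 in the frame of bay1 between -0.012 and 0.012 m) or (x of module2 in the frame of bay2 between -0.012 and 0.012 m and y of module2 in the frame of bay2 between -0.012 and 0.012 m)) and z of module2 in the frame of bay1 between -0.004 and 0.008 m), for 0.2 s.
2. the shut holder has been turned right over (value of joint lid below 0.06 rad and value of joint holder above 3.05 rad), for 0.2 s.
At the end, for the whole second after the job is handed in: Lid shut (under 0.06 rad), holder turned over (over 3.05 rad), every module in its own bay, glass down (12 mm, 0.35 rad); every weight flat and still on the pad, centred within 9 mm, larger below smaller (all of step 2 and ((x of module0 in the frame of bay0 between -0.012 and 0.012 m and y of module0 in the frame of bay0 between -0.012 and 0.012 m) or (x of module0 in the frame of bay1 between -0.012 and 0.012 m and y of module0 in the frame of bay1 between -0.012 and 0.012 m) or (x of module0 in the frame of bay2 between -0.012 and 0.012 m and y of module0 in the frame of bay2 between -0.012 and 0.012 m)) and z of module0 in the frame of bay1 between -0.004 and 0.008 m and angle between the x axis of each of module0, module1, module2 and the x axis of tray, either way round below 0.35 rad and angle between each of module0, module1, module2's own z axis and vertical above 2.95 rad and ((x of module1 in the frame of bay0 between -0.012 and 0.012 m and y of module1 in the frame of bay0 between -0.012 and 0.012 m) or (x of module1 in the frame of bay1 between -0.012 and 0.012 m and y of module1 in the frame of bay1 between -0.012 and 0.012 m) or (x of module1 in the frame of bay2 between -0.012 and 0.012 m and y of module1 in the frame of bay2 between -0.012 and 0.012 m)) and z of module1 in the frame of bay1 between -0.004 and 0.008 m and ((x of module2 in the frame of bay0 between -0.012 and 0.012 m and y of module2 in the frame of bay0 between -0.012 and 0.012 m) or (x of module2 in the frame of bay1 between -0.012 and 0.012 m and y of module2 in the frame of bay1 between -0.012 and 0.012 m) or (x of module2 in the frame of bay2 between -0.012 and 0.012 m and y of module2 in the frame of bay2 between -0.012 and 0.012 m)) and z of module2 in the frame of bay1 between -0.004 and 0.008 m and horizontal distance between each of weight_large, weight_medium, weight_small and pad below 0.009 m and angle between the z axis of each of weight_large, weight_medium, weight_small and the z axis of stand, either way round below 0.1 rad and linear speed of each of weight_large, weight_medium, weight_small below 0.02 m/s and height (world z) of weight_large between 0.11 and 0.122 m and height (world z) of weight_medium between 0.11 and 0.139 m and height (world z) of weight_small between 0.128 and 0.157 m); the robot touches nothing.
It fails at once if a bystander (screwdriver, tape roll, bottle, screw tray, bracket, heat sink, spool) moved more than 4 cm (distance of any of driver, tape, cleaner, screw_tray, bracket, heatsink, spool from where it was at the start of the episode above 0.04 m).
Of module0, module1, module2 only 2 to 3 are there at a start; the rules pass over those that are not, and their reading is None.
Of weight_large, weight_medium, weight_small only 2 to 3 are there at a start; the rules pass over those that are not, and their reading is None.
At some moment in a run one of module0, module1, module2, weight_large, weight_medium, weight_small may be knocked a few centimetres aside while the robot is not near it.
Once in a run the grip may slacken for a moment while it holds something.
It also fails if it takes over 210 s, if anything falls off the work surface, if the arm or the gripper's body presses on something with over 40 N, if the wrist force passes 120 N, or if a joint passes its speed limit or range.

## Working session

There is one attempt and no reset: what is moved stays moved. The work goes in short steps, Python scripts to look and compute and a tool call to move; the robot and the scene stay as the last step left them, time stands still between calls to the robot, and variables do not carry over. Pictures are saved under pics/ and viewed, at most 14 in all, crops included, and the job is handed in when it is done.

Besides the shell and the picture viewer there is one more tool, called after "Emit:" in YAML: its name, and indented under it one key for each argument. send_rows: Moves the arm, as the interface text tells. Shift numbers are shares of 150 mm and turn numbers shares of 360 degrees, none past 1 either way. Its arguments: {"type":"object","properties":{"steps":{"type":"array"},"newtons":{"type":"number"}},"required":["steps"]}

```bash
mkdir -p pics; cat > h.py <<'E'
import numpy as np, cv2
from scipy.spatial.transform import Rotation as R
from station import env
def w(p,c):
    M=cv2.Rodrigues(np.array(c["rvec"],float))[0]; return M.T@(np.array(p,float)-np.array(c["tvec"],float))
def cloud(c):
    M=cv2.Rodrigues(np.array(c["rvec"],float))[0]
    v,u=np.mgrid[0:420,0:560]; d=c["depth"].astype(float)
    P=np.stack([(u-c["cx"])/c["fx"]*d,(v-c["cy"])/c["fy"]*d,d],-1)
    W=(P-np.array(c["tvec"],float))@M; W[d<=0]=np.nan; return W
def save(c,n): cv2.imwrite(f"pics/{n}.png",cv2.cvtColor(c["img"],cv2.COLOR_RGB2BGR))
def rect(c,m,ztop=None,tol=6):
    W=cloud(c)[m]; W=W[~np.isnan(W[:,0])]
    z=np.percentile(W[:,2],90) if ztop is None else ztop
    T=W[abs(W[:,2]-z)<tol]
    (x,y),(a,b),t=cv2.minAreaRect(T[:,:2].astype(np.float32))
    return round(x,1),round(y,1),round(a,1),round(b,1),round(t,1),round(float(np.median(T[:,2])),1),len(T)
E
cat > look.py <<'E'
from h import *
for n in ("top","side"):
    c=env.camera(n); save(c,n+"0")
    for t in ["module0","weight_large","weight_medium","weight_small","stand","tray","bay0","bay2","bar","lid_edge","pad","lid_hinge"]:
        for r in env.pinpoint(c,t)[:4]:
            print(n,t,round(r["score"],2),w(r["position"],c).round(0))
    if n=="top":
        for t in ["module0","weight_large","weight_medium","weight_small"]:
            for r in env.cut_out(c,t)[:5]:
                m=r["pixels"]
                if m.sum()>20: print("cut",t,round(r["score"],2),rect(c,m),c["img"][m].mean(0).round(0))
s=env.observe(); print(s)
E
python3 look.py
```

```text
top module0 0.81 [435. 259.   1.]
top module0 0.79 [ 411. -243.   -2.]
top module0 0.7 [549. 298.  -2.]
top module0 0.55 [561. 207.  -1.]
top weight_medium 0.81 [ 468. -395.    7.]
top weight_small 0.65 [ 544. -280.   10.]
top weight_small 0.33 [545. -12.  -3.]
top stand 0.62 [545. -10.  -2.]
top tray 0.93 [546.  -9.  90.]
top tray 0.37 [636. 400.  -1.]
top bay0 0.98 [547.  -9.  87.]
top bay0 0.95 [545.  50.  79.]
top bay0 0.55 [592.  -4.  86.]
top bay2 0.98 [547.  -9.  87.]
top bay2 0.95 [545.  50.  79.]
top bay2 0.55 [592.  -4.  86.]
top bar 0.94 [463. -22.  93.]
top bar 0.43 [548.  -9.  70.]
top lid_edge 0.85 [655.   2. 152.]
top pad 0.89 [546.  -8.  68.]
top lid_hinge 0.56 [592.  -4.  87.]
cut module0 0.79 (321.4, -284.0, 49.3, 33.1, 28.9, 19.7, 174) [116.  83.  58.]
cut module0 0.76 (437.9, 261.4, 33.2, 49.5, 66.8, 18.6, 178) [51. 50. 52.]
cut module0 0.72 (415.7, -244.6, 33.0, 49.8, 55.7, 19.3, 174) [53. 52. 54.]
cut module0 0.67 (561.0, 202.3, 34.5, 50.2, 34.9, 19.0, 177) [116.  86.  61.]
cut module0 0.47 (548.6, 294.4, 31.9, 44.9, 80.7, 18.5, 153) [52. 52. 54.]
cut weight_med
[... 943 characters left out ...]
53789259,  0.00258205,
        1.06732345, -0.07122967]), 'joint_velocities': array([ 4.17281418e-04, -8.94818192e-05,  7.11626011e-07,  1.37279660e-03,
        1.31517653e-03, -9.90483209e-04,  1.35344585e-03]), 'joint_efforts': array([ 1.30947647e-04, -5.70887125e+01,  9.89494622e-01, -2.51915610e+01,
       -5.64350956e-02,  1.09052524e-02,  3.20301046e-05]), 'position': array([ 176.35175789, -625.60426384,  238.6992813 ]), 'tool_rot': array([ 9.90578814e-01,  1.36943833e-01, -1.12977768e-05, -2.20391814e-05]), 'contact_force': array([-0.15577151,  0.19004583,  0.28149322]), 'wrist_torque': array([-0.04211959,  0.004858  , -0.05859171]), 'grasp_force': 0.0, 'finger_gap': 88.1875358447147}
```

View pictures.

View pics/top0.png

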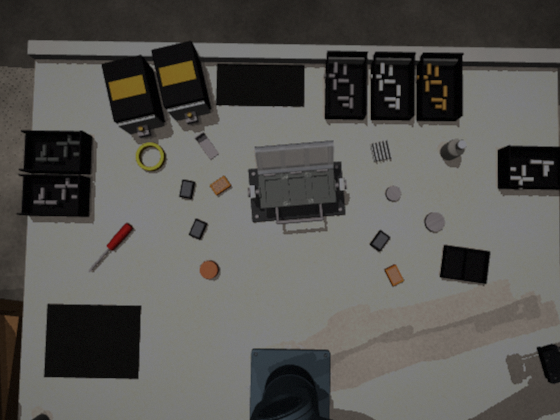

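View pics/side0.png

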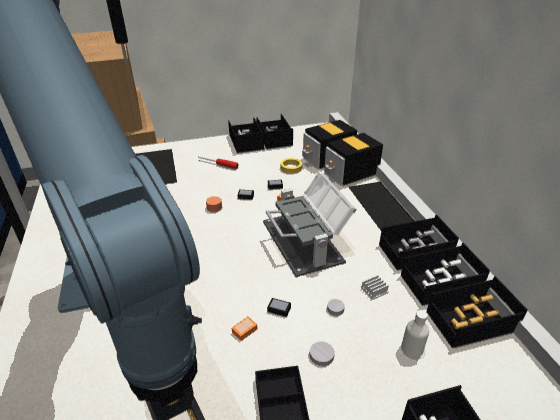

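```bash
cat > m1.py <<'E'
from h import *
for n in ("top","side"):
    c=env.camera(n); W=cloud(c)
    near=(abs(W[...,0]-547)<130)&(abs(W[...,1]+9)<175)
    img=c["img"].astype(int).sum(-1)
    for nm,lo,hi in(("base",4,13),("tray",79,93),("upr",103,113)):
        m=near&(W[...,2]>lo)&(W[...,2]<hi)
        if nm=="upr": 
            for sg in(1,-1):
                k=m&(sg*(W[...,1]+9)>100)
                print(n,nm,k.sum(),np.nanmean(W[k],0).round(1),np.nanmin(W[k],0).round(1),np.nanmax(W[k],0).round(1))
        else:
            r=cv2.minAreaRect(W[m][:,:2].astype(np.float32)); print(n,nm,m.sum(),np.round(r[0],1),np.round(r[1],1),round(r[2],1))
    k=near&(W[...,2]>80)&(W[...,2]<100)&(W[...,0]<490)&(abs(W[...,1]+9)<45)
    print(n,"bar",k.sum(),np.nanmean(W[k],0).round(1), np.polyfit(W[k][:,1],W[k][:,0],1).round(3))
    for p in [(437,262),(416,-242),(549,298),(470,-396),(546,-278)]:
        k=(np.hypot(W[...,0]-p[0],W[...,1]-p[1])<45)&(W[...,2]>11)&(W[...,2]<26)
        T=W[k]; r=cv2.minAreaRect(T[:,:2].astype(np.float32)); print(n,p,k.sum(),np.round(r[0],1),np.round(r[1],1),round(r[2],1),np.median(T[:,2]).round(1),T.mean(0).round(1))
E
python3 m1.py
```

```text
top base 1813 [546.6  -9.6] [348.8 259.8] 89.8
top tray 2836 [535.7 -12.9] [156.5 256.8] 6.7
top upr 74 [538.1 104.5 108. ] [519.6  91.6 103.6] [595.8 116.7 112.5]
top upr 68 [ 560.4 -128.2  107.6] [ 543.  -136.4  103.6] [ 576.7 -120.3  112.4]
top bar 132 [462.3  -7.9  93.4] [-9.3000e-02  4.6158e+02]
top (437, 262) 224 [438.  262.1] [35.1 50.2] 67.5 17.5 [438.2 261.3  17.6]
top (416, -242) 228 [ 415.1 -245.4] [34.3 50.8] 55.3 18.6 [ 414.9 -244.5   18.4]
top (549, 298) 220 [548.8 294.8] [32.9 49.8] 80.7 18.1 [548.6 295.   18.1]
top (470, -396) 284 [ 470.5 -396.7] [51.  50.9] 87.7 16.6 [ 470.7 -396.1   16.7]
top (546, -278) 166 [ 545.2 -290.2] [58.6 39.2] 76.5 15.6 [ 547.6 -281.3   16.3]
side base 1795 [547.  -10.5] [343.8 257.8] 89.7
side tray 1764 [534.  -15.4] [153.2 253.6] 5.9
side upr 54 [544.  103.  107.9] [517.9  91.1 103.1] [603.4 116.5 112.4]
side upr 69 [ 557.1 -127.8  107.7] [ 540.8 -136.   103.1] [ 574.9 -116.5  112. ]
side bar 78 [459.9  -8.3  95. ] [-9.50000e-02  4.59103e+02]
side (437, 262) 117 [436.8 262. ] [38.5 49.6] 73.9 19.1 [436.4 259.6  18.7]
side (416, -242) 263 [ 412.9 -243. ] [36.9 50.1] 55.3 18.7 [ 412.7 -245.1   18.4]
side (549, 298) 104 [548.  296.5] [41.3 48.2] 75.8 19.5 [546.1 293.8  18.9]
side (470, -396) 428 [ 468.9 -395. ] [53.6 52.2] 72.8 16.5 [ 467.7 -396.1   16.5]
side (546, -278) 198 [ 545.9 -278.3] [41.5 41.4] 18.8 16.7 [ 545.  -280.1   16.4]
```

```bash
cat > plan.py <<'E'
from h import *
def plan(wps,step=55,ang=10.0):
    """wps: (x,y,z,yawdeg); prints calls of tool-frame rows 'n x row'"""
    s=env.observe(); p=s["position"].copy(); r=R.from_quat(s["tool_rot"])
    yaw=lambda r:np.degrees(np.arctan2(r.as_matrix()[1,0],r.as_matrix()[0,0]))
    print("at",p.round(1),round(yaw(r),1),"gap",round(s["finger_gap"],1),"t",s["clock"],"F",s["contact_force"].round(1))
    psi=yaw(r); p0,r0=p.copy(),r; print("CALL")
    for x,y,z,a in wps:
        t=np.array([x,y,z],float); d=t-p; da=(a-psi+180)%360-180
        k=int(np.ceil(max(1,abs(R.inv(r0).apply(d)).max()/140)))
        for i in range(1,k+1):
            q=p+d*i/k; yq=psi+da*i/k
            rq=R.from_matrix([[np.cos(np.radians(yq)),np.sin(np.radians(yq)),0],[np.sin(np.radians(yq)),-np.cos(np.radians(yq)),0],[0,0,-1]])
            for _ in 0,1:
                sh=r0.inv().apply(q-p0)/150
                if abs(sh).max()<=.99: break
                p0,r0=pl.copy(),rl; print("CALL")
            rv=(r0.inv()*rq).as_rotvec()/(2*np.pi)
            n=int(np.ceil(max(np.linalg.norm(d)/k/step,abs(da)/k/ang)-1e-6))
            print(" ",n,"x",sh.round(3).tolist(),rv.round(3).tolist()); pl,rl=q,rq
        p=t; psi=a
E
python3 -c "
from plan import *
plan([(415,-244.5,120,-34.7),(415,-244.5,9.5,-34.7)])"
```

```text
at [ 176.4 -625.6  238.7] 15.7 gap 88.0 t 1.6 F [ 0.3  0.2 -0.6]
CALL
  3 x [0.74, -0.671, 0.264] [0.0, 0.0, 0.047]
CALL
  3 x [0.514, -0.857, 0.264] [0.0, 0.0, 0.047]
CALL
  3 x [0.245, -0.969, 0.264] [0.0, 0.0, 0.047]
CALL
  3 x [0.0, 0.0, 0.737] [0.0, 0.0, -0.0]
```

Emit:
send_rows:
  steps:
    - [0.74,-0.671,0.264,0,0,0.047,60]
    - [0.74,-0.671,0.264,0,0,0.047,60]
    - [0.74,-0.671,0.264,0,0,0.047,60]
    - [0.74,-0.671,0.264,0,0,0.047,60]

```text
clock: 2.1
position: [257.6, -496.4, 198.7]
tool_rot: [1.0, -0.008, 0.0, -0.001]
contact_force: [-0.4, -0.7, 0.5]
finger_gap: 67.4
grasp_force: 0.0
```

Emit:
send_rows:
  steps:
    - [0.514,-0.857,0.264,0,0,0.047,60]
    - [0.514,-0.857,0.264,0,0,0.047,60]
    - [0.514,-0.857,0.264,0,0,0.047,60]
    - [0.514,-0.857,0.264,0,0,0.047,60]

```text
clock: 2.6
position: [336.5, -371.0, 159.4]
tool_rot: [0.988, -0.156, -0.0, -0.0]
contact_force: [0.1, -1.1, 0.4]
finger_gap: 67.3
grasp_force: 0.0
```

Emit:
send_rows:
  steps:
    - [0.245,-0.969,0.264,0,0,0.047,60]
    - [0.245,-0.969,0.264,0,0,0.047,60]
    - [0.245,-0.969,0.264,0,0,0.047,60]
    - [0.245,-0.969,0.264,0,0,0.047,60]
    - [0.245,-0.969,0.264,0,0,0.047,60]

```text
clock: 3.22
position: [415.3, -247.7, 120.4]
tool_rot: [0.953, -0.302, 0.001, 0.001]
contact_force: [-0.1, -0.4, -0.0]
finger_gap: 67.2
grasp_force: 0.0
```

```bash
cat > chk.py <<'E'
from plan import *
import sys
def near(p,cams=("top","side"),lo=11,hi=26,r=45):
    for n in cams:
        c=env.camera(n); W=cloud(c)
        k=(np.hypot(W[...,0]-p[0],W[...,1]-p[1])<r)&(W[...,2]>lo)&(W[...,2]<hi)
        T=W[k]
        if len(T)<20: print(n,"few",len(T)); continue
        q=cv2.minAreaRect(T[:,:2].astype(np.float32)); print(n,k.sum(),np.round(q[0],1),np.round(q[1],1),round(q[2],1),"z",np.median(T[:,2]).round(1))
E
python3 -c "
from chk import *
near((415,-244))
plan([(414.5,-244.5,50,-34.7),(414.5,-244.5,9.5,-34.7)])"
```

```text
top 94 [ 402.7 -237.1] [33.6 21.8] 50.6 z 18.0
side 265 [ 413.1 -242.8] [37.2 50.5] 55.4 z 19.0
at [ 415.  -247.5  120.4] -35.2 gap 67.5 t 3.325 F [-0.1  0.3  0.6]
CALL
  2 x [-0.015, -0.014, 0.469] [0.0, -0.0, -0.001]
  1 x [-0.015, -0.015, 0.739] [0.0, -0.0, -0.001]
```

Emit:
send_rows:
  steps:
    - [-0.015,-0.014,0.3,0,0,-0.001,60]
    - [-0.015,-0.014,0.6,0,0,-0.001,60]
    - [-0.015,-0.014,0.739,0,0,-0.001,60]
    - [-0.015,-0.014,0.739,0,0,-0.001,60]

```text
clock: 3.82
position: [413.5, -242.9, 8.2]
tool_rot: [0.954, -0.299, -0.001, 0.0]
contact_force: [-0.1, -0.8, 1.0]
finger_gap: 67.3
grasp_force: 0.0
```

Emit:
send_rows:
  steps:
    - [0,0,0,0,0,0,255]
    - [0,0,0,0,0,0,255]
    - [0,0,0,0,0,0,255]
    - [0,0,0,0,0,0,255]
    - [0,0,0,0,0,0,255]
    - [0,0,0,0,0,0,255]
  newtons: 25

```text
clock: 4.58
position: [415.4, -242.2, 9.6]
tool_rot: [0.955, -0.298, 0.0, 0.0]
contact_force: [-0.9, 0.4, 6.3]
finger_gap: 33.4
grasp_force: 25.0
```

```bash
python3 -c "
from chk import *
def h(x,y,C=(547.5,-11),a=.108): return C[0]+x*np.cos(a)-y*np.sin(a),C[1]+x*np.sin(a)+y*np.cos(a)
X,Y=h(0,-62);print(X,Y)
plan([(414.5,-244.5,190,-34.7),(X,Y,190,6.2),(X,Y,96,6.2),(X,Y,92.5,6.2)],step=40)"
```

```text
554.1829905654205 -72.63876732302896
at [ 415.4 -242.2    9.6] -34.7 gap 33.4 t 4.575 F [-0.9  0.4  6.3]
CALL
  3 x [0.002, 0.008, -0.601] [-0.0, -0.0, 0.0]
CALL
  3 x [0.002, 0.008, -0.601] [0.0, 0.0, 0.0]
  3 x [0.059, -0.728, -0.601] [0.0, 0.0, -0.057]
CALL
  3 x [0.31, -0.67, 0.0] [0.0, 0.0, -0.057]
  3 x [0.31, -0.67, 0.627] [0.0, 0.0, -0.057]
  1 x [0.31, -0.67, 0.65] [0.0, 0.0, -0.057]
```

Emit:
send_rows:
  steps:
    - [0,0,-0.25,0,0,0,255]
    - [0,0,-0.5,0,0,0,255]
    - [0,0,-0.75,0,0,0,255]
    - [0,0,-0.95,0,0,0,255]
    - [0,0,-0.95,0,0,0,255]

```text
clock: 5.2
position: [416.4, -242.5, 153.4]
tool_rot: [0.955, -0.298, 0.002, 0.0]
contact_force: [0.6, 0.6, -0.6]
finger_gap: 33.5
grasp_force: 25.0
```

Emit:
send_rows:
  steps:
    - [0.015,-0.18,-0.25,0,0,-0.015,255]
    - [0.03,-0.36,-0.25,0,0,-0.03,255]
    - [0.045,-0.55,-0.25,0,0,-0.045,255]
    - [0.06,-0.728,-0.25,0,0,-0.057,255]
    - [0.06,-0.728,-0.25,0,0,-0.057,255]

```text
clock: 5.82
position: [485.6, -154.5, 188.0]
tool_rot: [0.993, -0.12, -0.001, -0.001]
contact_force: [-0.7, -0.2, -0.6]
finger_gap: 33.2
grasp_force: 25.0
```

Emit:
send_rows:
  steps:
    - [0.08,-0.17,0,0,0,-0.015,255]
    - [0.16,-0.34,0,0,0,-0.03,255]
    - [0.23,-0.5,0,0,0,-0.045,255]
    - [0.31,-0.67,0,0,0,-0.057,255]
    - [0.31,-0.67,0.2,0,0,-0.057,255]
    - [0.31,-0.67,0.4,0,0,-0.057,255]
    - [0.31,-0.67,0.4,0,0,-0.057,255]

```text
clock: 6.7
position: [553.0, -69.8, 127.1]
tool_rot: [0.998, 0.057, -0.002, -0.001]
contact_force: [-0.6, 0.1, 0.5]
finger_gap: 33.4
grasp_force: 25.0
```

```bash
cat >> plan.py <<'E'
def hp(x,y,C=(547.5,-11),a=.108): return C[0]+x*np.cos(a)-y*np.sin(a),C[1]+x*np.sin(a)+y*np.cos(a)
E
python3 -c "
from chk import *
X,Y=hp(0,-62)
plan([(X,Y,98,6.2),(X,Y,92.5,6.2)],step=20)
c=env.camera('side');save(c,'s1')"
```

```text
at [553.  -69.8 127.1] 6.6 gap 33.4 t 6.7 F [-0.6  0.1  0.5]
CALL
  2 x [0.007, 0.02, 0.194] [-0.0, 0.001, 0.001]
  1 x [0.007, 0.02, 0.231] [-0.0, 0.001, 0.001]
```

Emit:
send_rows:
  steps:
    - [0.007,0.02,0.1,0,0,0.001,255]
    - [0.007,0.02,0.194,0,0,0.001,255]
    - [0.007,0.02,0.231,0,0,0.001,255]
    - [0.007,0.02,0.231,0,0,0.001,255]

```text
clock: 7.25
position: [555.2, -73.9, 94.0]
tool_rot: [0.999, 0.053, -0.0, -0.0]
contact_force: [-0.6, -0.5, -1.0]
finger_gap: 33.7
grasp_force: 25.0
```

```bash
python3 -c "
from chk import *
X,Y=hp(0,-62)
for i in range(3): plan([(X,Y,92.5,6.2)],step=20); c=env.camera('side')
save(c,'s2')
cv2.imwrite('pics/s2c.png',cv2.resize(cv2.imread('pics/s2.png')[160:290,230:400],None,fx=4,fy=4))"
```

```text
at [555.2 -73.9  94. ] 6.0 gap 33.7 t 7.25 F [-0.6 -0.5 -1. ]
CALL
  1 x [-0.006, -0.009, 0.01] [-0.0, 0.0, -0.0]
at [555.6 -73.9  94.4] 6.0 gap 33.6 t 7.3 F [ 0.2 -0.3 -0. ]
CALL
  1 x [-0.008, -0.009, 0.012] [-0.0, 0.0, -0.0]
at [555.8 -73.9  94.6] 6.0 gap 33.6 t 7.35 F [ 0.2 -0.3 -0.7]
CALL
  1 x [-0.01, -0.01, 0.014] [0.0, -0.0, -0.0]
```

View pics/s2c.png

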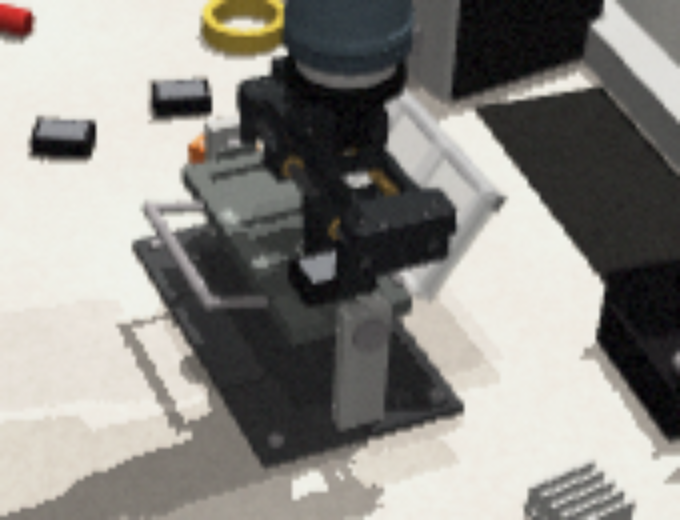

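The picture shows the module held over bay0 (crop ~(325,270)), in place beside the near upright. Lower slightly and release.

Emit:
send_rows:
  steps:
    - [-0.008,-0.008,0.014,0,0,0,255]
    - [-0.008,-0.008,0.014,0,0,0,255]
    - [-0.008,-0.008,0.014,0,0,0,120]
    - [-0.008,-0.008,0.014,0,0,0,120]
    - [-0.008,-0.008,0.014,0,0,0,120]
    - [-0.008,-0.008,-0.2,0,0,0,120]
    - [-0.008,-0.008,-0.5,0,0,0,120]
    - [-0.008,-0.008,-0.7,0,0,0,60]
    - [-0.008,-0.008,-0.7,0,0,0,60]

```text
clock: 8.52
position: [555.9, -73.1, 201.8]
tool_rot: [0.999, 0.052, 0.002, 0.0]
contact_force: [0.5, 0.3, -0.4]
finger_gap: 64.4
grasp_force: 0.0
```

```bash
python3 -c "
from chk import *
near((438,262));near((549,295))
plan([(437.5,261.5,195,-22.5),(437.5,261.5,60,-22.5)],step=55)"
```

```text
top 228 [437.8 262.4] [35.7 51.3] 66.6 z 17.9
side 112 [437.3 264.5] [43.6 49.1] 67.2 z 18.8
top 220 [549.  295.6] [35.4 50. ] 79.2 z 18.3
side 105 [548.  296.3] [41.2 48.3] 75.7 z 19.3
at [553.3 -72.8 198.1] 6.0 gap 67.4 t 8.725 F [ 0.7  0.2 -0.2]
CALL
  3 x [-0.178, -0.766, 0.008] [-0.0, 0.0, 0.026]
CALL
  3 x [-0.302, -0.726, 0.007] [0.0, 0.0, 0.026]
CALL
  3 x [-0.418, -0.666, 0.007] [0.0, 0.0, 0.026]
  3 x [-0.418, -0.666, 0.907] [0.0, 0.0, 0.026]
```

Emit:
send_rows:
  steps:
    - [-0.178,-0.766,0.008,0,0,0.026,60]
    - [-0.178,-0.766,0.008,0,0,0.026,60]
    - [-0.178,-0.766,0.008,0,0,0.026,60]

```text
clock: 9.1
position: [513.5, 43.4, 197.0]
tool_rot: [1.0, -0.025, -0.002, -0.001]
contact_force: [0.5, -0.4, -0.2]
finger_gap: 67.2
grasp_force: 0.0
```

Emit:
send_rows:
  steps:
    - [-0.302,-0.726,0.007,0,0,0.026,60]
    - [-0.302,-0.726,0.007,0,0,0.026,60]
    - [-0.302,-0.726,0.007,0,0,0.026,60]

```text
clock: 9.48
position: [475.1, 153.5, 196.4]
tool_rot: [0.994, -0.107, -0.001, -0.0]
contact_force: [0.1, -0.6, -1.0]
finger_gap: 67.3
grasp_force: 0.0
```

Emit:
send_rows:
  steps:
    - [-0.418,-0.666,0.007,0,0,0.026,60]
    - [-0.418,-0.666,0.007,0,0,0.026,60]
    - [-0.418,-0.666,0.3,0,0,0.026,60]
    - [-0.418,-0.666,0.6,0,0,0.026,60]
    - [-0.418,-0.666,0.907,0,0,0.026,60]
    - [-0.418,-0.666,0.907,0,0,0.026,60]
    - [-0.418,-0.666,0.907,0,0,0.026,60]

```text
clock: 10.35
position: [438.8, 260.6, 62.1]
tool_rot: [0.981, -0.192, 0.0, -0.0]
contact_force: [0.8, -0.3, -0.3]
finger_gap: 67.6
grasp_force: 0.0
```

```bash
python3 -c "
from chk import *
c=env.camera('top');c=env.camera('top');W=cloud(c)
X,Y=hp(0,-62)
k=(np.hypot(W[...,0]-X,W[...,1]-Y)<36)&(W[...,2]>95)&(W[...,2]<106)
print(k.sum(),[np.round(v,1) for v in cv2.minAreaRect(W[k][:,:2].astype(np.float32))],np.median(W[k][:,2]))
plan([(437.5,261.5,9.5,-22.5)],step=30)"
```

```text
239 [array([554.3, -75.3]), array([53.5, 57.7]), np.float64(55.8)] 100.35885367750019
at [439.1 261.4  62.9] -22.1 gap 67.4 t 10.45 F [-0.8  0.6  0.2]
CALL
  2 x [-0.011, 0.004, 0.356] [-0.0, -0.0, 0.001]
```

Emit:
send_rows:
  steps:
    - [-0.011,0.004,0.18,0,0,0.001,60]
    - [-0.011,0.004,0.35,0,0,0.001,60]
    - [-0.011,0.004,0.35,0,0,0.001,60]
    - [-0.011,0.004,0.35,0,0,0.001,255]
    - [-0.011,0.004,0.35,0,0,0.001,255]
    - [-0.011,0.004,0.35,0,0,0.001,255]
    - [-0.011,0.004,0.35,0,0,0.001,255]
    - [-0.011,0.004,0.35,0,0,0.001,255]
  newtons: 25

```text
clock: 11.45
position: [436.2, 261.5, 9.1]
tool_rot: [0.981, -0.194, 0.0, -0.0]
contact_force: [-0.4, -0.0, 6.3]
finger_gap: 33.6
grasp_force: 25.0
```

```bash
python3 -c "
from chk import *
near((438,262),lo=14)
X,Y=hp(0,62)
plan([(437.5,261.5,150,-22.5),(X,Y,150,6.2),(X,Y,125,6.2)],step=40)"
```

```text
top few 0
side 56 [434.4 246.5] [40.1 55.7] 87.3 z 18.9
at [436.2 261.5   9.2] -22.4 gap 33.5 t 11.55 F [-0.4 -1.   6.3]
CALL
  2 x [0.004, -0.002, -0.469] [-0.0, -0.0, 0.0]
  2 x [0.009, -0.004, -0.939] [-0.0, -0.0, 0.0]
  3 x [0.595, 0.514, -0.939] [-0.0, -0.0, -0.04]
CALL
  3 x [0.441, 0.647, 0.0] [0.0, 0.0, -0.04]
  1 x [0.441, 0.647, 0.167] [0.0, 0.0, -0.04]
```

Emit:
send_rows:
  steps:
    - [0.0,0.0,-0.25,0,0,0,255]
    - [0,0,-0.5,0,0,0,255]
    - [0,0,-0.75,0,0,0,255]
    - [0.009,-0.004,-0.939,0,0,0,255]
    - [0.2,0.17,-0.939,0,0,-0.013,255]
    - [0.4,0.34,-0.939,0,0,-0.026,255]
    - [0.595,0.514,-0.939,0,0,-0.04,255]
    - [0.595,0.514,-0.939,0,0,-0.04,255]

```text
clock: 12.55
position: [489.9, 152.2, 149.3]
tool_rot: [0.997, -0.073, 0.0, 0.001]
contact_force: [-0.1, 1.1, -1.0]
finger_gap: 33.7
grasp_force: 25.0
```

Emit:
send_rows:
  steps:
    - [0.15,0.22,0,0,0,-0.013,255]
    - [0.3,0.44,0,0,0,-0.026,255]
    - [0.441,0.647,0,0,0,-0.04,255]
    - [0.441,0.647,0,0,0,-0.04,255]
    - [0.441,0.647,0.167,0,0,-0.04,255]
    - [0.441,0.647,0.167,0,0,-0.04,255]
    - [0.441,0.647,0.167,0,0,-0.04,255]

```text
clock: 13.42
position: [540.7, 51.9, 124.9]
tool_rot: [0.998, 0.056, -0.0, -0.0]
contact_force: [0.8, 0.7, 0.2]
finger_gap: 33.8
grasp_force: 25.0
```

```bash
python3 -c "
from chk import *
c=env.camera('side');c=env.camera('side')
X,Y=hp(-1,62)
plan([(X,Y,92,6.2)],step=20)"
```

```text
at [541.2  51.4 125.3] 6.4 gap 33.7 t 13.525 F [-0.6  0.3 -0.4]
CALL
  2 x [-0.01, 0.005, 0.222] [-0.0, -0.0, 0.001]
```

Emit:
send_rows:
  steps:
    - [-0.01,0.005,0.11,0,0,0.001,255]
    - [-0.01,0.005,0.2,0,0,0.001,255]
    - [-0.01,0.005,0.22,0,0,0.001,255]
    - [-0.01,0.005,0.22,0,0,0.001,255]
    - [-0.01,0.005,0.22,0,0,0.001,255]

```text
clock: 14.15
position: [538.4, 49.5, 91.1]
tool_rot: [0.999, 0.053, -0.001, 0.0]
contact_force: [-3.5, -0.4, 6.3]
finger_gap: 34.0
grasp_force: 25.0
```

```bash
python3 -c "
from chk import *
X,Y=hp(-1,62)
plan([(X,Y,92,6.2)],step=20)
near((549,295))"
```

```text
at [538.4  49.5  91.1] 6.0 gap 34.0 t 14.15 F [-3.5 -0.4  6.3]
CALL
  1 x [0.01, -0.006, -0.006] [0.0, 0.0, -0.0]
top 218 [548.7 295. ] [34.4 49.9] 80.3 z 18.0
side 98 [548.  296.5] [40.5 48.2] 75.7 z 19.1
```

Emit:
send_rows:
  steps:
    - [0.004,0,0,0,0,0,120]
    - [0.004,0,0,0,0,0,120]
    - [0.004,0,0,0,0,0,120]
    - [0,0,-0.2,0,0,0,120]
    - [0,0,-0.5,0,0,0,120]
    - [0,0,-0.7,0,0,0,60]
    - [0,0,-0.7,0,0,0,60]

```text
clock: 15.12
position: [541.1, 49.9, 198.6]
tool_rot: [0.999, 0.052, 0.002, -0.0]
contact_force: [-0.1, 0.0, -1.1]
finger_gap: 64.5
grasp_force: 0.0
```

```bash
python3 -c "
from chk import *
plan([(548.5,295.3,160,-10.2),(548.5,295.3,60,-10.2)],step=55)"
```

```text
at [541.1  49.9 198.6] 6.0 gap 64.5 t 15.125 F [-0.1  0.  -1.1]
CALL
  3 x [0.11, -0.811, 0.129] [-0.0, -0.001, 0.023]
CALL
  3 x [-0.005, -0.818, 0.129] [0.0, 0.0, 0.023]
  2 x [-0.005, -0.818, 0.795] [0.0, 0.0, 0.023]
```

Emit:
send_rows:
  steps:
    - [0.11,-0.811,0.129,0,0,0.023,60]
    - [0.11,-0.811,0.129,0,0,0.023,60]
    - [0.11,-0.811,0.129,0,0,0.023,60]

```text
clock: 15.5
position: [540.8, 178.6, 175.1]
tool_rot: [1.0, -0.015, -0.002, -0.001]
contact_force: [-0.6, -0.4, 0.4]
finger_gap: 67.4
grasp_force: 0.0
```

Emit:
send_rows:
  steps:
    - [-0.005,-0.818,0.129,0,0,0.023,60]
    - [-0.005,-0.818,0.129,0,0,0.023,60]
    - [-0.005,-0.818,0.4,0,0,0.023,60]
    - [-0.005,-0.818,0.795,0,0,0.023,60]
    - [-0.005,-0.818,0.795,0,0,0.023,60]
    - [-0.005,-0.818,0.795,0,0,0.023,60]
    - [-0.005,-0.818,0.795,0,0,0.023,60]

```text
clock: 16.38
position: [548.9, 295.5, 60.4]
tool_rot: [0.996, -0.092, 0.002, -0.001]
contact_force: [-0.4, 0.1, 1.3]
finger_gap: 67.6
grasp_force: 0.0
```

```bash
python3 -c "
from chk import *
near((549,295))
plan([(548.5,295.3,9.3,-10)],step=30)"
```

```text
top 72 [556.8 288.2] [21.7 28.9] 79.2 z 18.0
side 107 [546.8 297. ] [42.  49.6] 81.9 z 19.4
at [548.5 295.5  59.9] -10.6 gap 67.2 t 16.475 F [ 0.1  1.  -0.3]
CALL
  2 x [-0.0, 0.002, 0.338] [-0.0, -0.0, -0.002]
```

Emit:
send_rows:
  steps:
    - [0,0,0.18,0,0,-0.002,60]
    - [0,0,0.335,0,0,-0.002,60]
    - [0,0,0.335,0,0,-0.002,60]
    - [0,0,0.335,0,0,-0.002,255]
    - [0,0,0.335,0,0,-0.002,255]
    - [0,0,0.335,0,0,-0.002,255]
    - [0,0,0.335,0,0,-0.002,255]
    - [0,0,0.335,0,0,-0.002,255]
  newtons: 25

```text
clock: 17.48
position: [547.5, 295.3, 8.1]
tool_rot: [0.996, -0.086, 0.0, -0.0]
contact_force: [-0.3, -0.4, 4.2]
finger_gap: 33.9
grasp_force: 25.0
```

```bash
python3 -c "
from chk import *
X,Y=hp(0,0)
plan([(548.5,295.3,150,-10.2),(X,Y,155,6.2),(X,Y,125,6.2)],step=40)"
```

```text
at [547.5 295.3   8.1] -9.8 gap 33.9 t 17.475 F [-0.3 -0.4  4.2]
CALL
  2 x [0.004, -0.001, -0.473] [-0.0, -0.0, 0.001]
  2 x [0.007, -0.002, -0.946] [-0.0, -0.0, 0.001]
  3 x [0.121, 0.669, -0.958] [-0.0, -0.0, -0.014]
CALL
  3 x [0.054, 0.679, -0.011] [0.0, 0.0, -0.015]
CALL
  3 x [-0.011, 0.681, -0.011] [0.0, 0.0, -0.015]
  1 x [-0.011, 0.681, 0.189] [0.0, 0.0, -0.015]
```

Emit:
send_rows:
  steps:
    - [0,0,-0.25,0,0,0,255]
    - [0,0,-0.5,0,0,0,255]
    - [0,0,-0.75,0,0,0,255]
    - [0.007,-0.002,-0.946,0,0,0,255]
    - [0.04,0.22,-0.95,0,0,-0.005,255]
    - [0.08,0.44,-0.955,0,0,-0.01,255]
    - [0.121,0.669,-0.958,0,0,-0.014,255]
    - [0.121,0.669,-0.958,0,0,-0.014,255]

```text
clock: 18.48
position: [548.2, 189.1, 151.0]
tool_rot: [0.999, -0.044, -0.0, 0.001]
contact_force: [0.2, 0.2, -0.1]
finger_gap: 33.6
grasp_force: 25.0
```

Emit:
send_rows:
  steps:
    - [0.02,0.23,0,0,0,-0.005,255]
    - [0.04,0.45,0,0,0,-0.01,255]
    - [0.054,0.679,-0.011,0,0,-0.015,255]
    - [0.054,0.679,-0.011,0,0,-0.015,255]

```text
clock: 18.98
position: [547.6, 88.5, 152.8]
tool_rot: [1.0, 0.004, -0.0, 0.001]
contact_force: [0.4, 0.6, -1.0]
finger_gap: 33.4
grasp_force: 25.0
```

Emit:
send_rows:
  steps:
    - [0,0.23,0,0,0,-0.005,255]
    - [-0.005,0.45,0,0,0,-0.01,255]
    - [-0.011,0.681,-0.011,0,0,-0.015,255]
    - [-0.011,0.681,0.1,0,0,-0.015,255]
    - [-0.011,0.681,0.189,0,0,-0.015,255]
    - [-0.011,0.681,0.189,0,0,-0.015,255]
    - [-0.011,0.681,0.189,0,0,-0.015,255]

```text
clock: 19.85
position: [547.1, -9.9, 124.5]
tool_rot: [0.999, 0.053, -0.0, -0.0]
contact_force: [-0.7, 0.6, -0.4]
finger_gap: 33.7
grasp_force: 25.0
```

```bash
python3 -c "
from chk import *
c=env.camera('side');c=env.camera('side')
X,Y=hp(-1,0)
plan([(X,Y,91.3,6.2)],step=20)"
```

```text
at [547.3 -10.5 124.9] 6.1 gap 33.6 t 19.95 F [ 0.3 -0.8 -0.4]
CALL
  2 x [-0.006, 0.003, 0.224] [-0.0, -0.0, -0.0]
```

Emit:
send_rows:
  steps:
    - [-0.006,0.005,0.11,0,0,0,255]
    - [-0.006,0.005,0.2,0,0,0,255]
    - [-0.006,0.005,0.221,0,0,0,255]
    - [-0.006,0.005,0.221,0,0,0,255]
    - [-0.006,0.005,0.221,0,0,0,255]

```text
clock: 20.58
position: [546.4, -12.1, 91.5]
tool_rot: [0.999, 0.053, 0.0, -0.0]
contact_force: [-0.8, 0.3, -0.1]
finger_gap: 33.9
grasp_force: 25.0
```

Emit:
send_rows:
  steps:
    - [0,0,0,0,0,0,122]
    - [0,0,0,0,0,0,122]
    - [0,0,0,0,0,0,122]
    - [0,0,-0.2,0,0,0,122]
    - [0,0,-0.5,0,0,0,122]
    - [0,0,-0.85,0,0,0,122]
    - [0,0,-0.85,0,0,0,200]

```text
clock: 21.45
position: [549.0, -12.0, 223.0]
tool_rot: [0.999, 0.052, 0.004, 0.0]
contact_force: [0.4, 0.2, -0.0]
finger_gap: 38.0
grasp_force: 0.0
```

Emit:
send_rows:
  steps:
    - [-0.3,0,0,0,0,0,255]
    - [-0.6,0,0,0,0,0,255]
    - [-0.9,0,0,0,0,0,255]
    - [-0.9,0,0,0,0,0,255]

```text
clock: 21.95
position: [408.4, -27.0, 217.9]
tool_rot: [0.999, 0.052, -0.002, 0.0]
contact_force: [-0.1, 0.3, 0.3]
finger_gap: 0.3
grasp_force: 0.0
```

```bash
python3 -c "
from chk import *
for n in('top','side'):
    c=env.camera(n);save(c,n+'3')
    for t in('module0','lid_edge','lid_hinge'):
        for r in env.pinpoint(c,t)[:5]:
            q=w(r['position'],c); a=.108; d=q[:2]-(547.5,-11); print(n,t,round(r['score'],2),q.round(0),'holder',np.round([d[0]*np.cos(a)+d[1]*np.sin(a),-d[0]*np.sin(a)+d[1]*np.cos(a)],0))
a=cv2.imread('pics/top3.png')[130:240,235:360];b=cv2.imread('pics/side3.png')[165:280,250:375]
cv2.imwrite('pics/c3.png',np.hstack([cv2.resize(a,(400,352)),cv2.resize(b,(390,352))]))
plan([])"
```

```text
top module0 0.78 [547.  -9.  77.] holder [-1.  2.]
top module0 0.74 [550. -73.  79.] holder [ -4. -62.]
top module0 0.66 [ 319. -283.    2.] holder [-257. -246.]
top module0 0.64 [533.  43.  81.] holder [-8. 55.]
top module0 0.55 [563. 205.  -4.] holder [ 38. 213.]
top lid_edge 0.74 [656.  -1. 151.] holder [109.  -2.]
top lid_edge 0.54 [672. 243.   3.] holder [151. 239.]
top lid_hinge 0.56 [594.  -3.  87.] holder [47.  3.]
side module0 0.9 [ 319. -284.   -0.] holder [-257. -247.]
side module0 0.65 [534.  47.  84.] holder [-7. 60.]
side module0 0.6 [553. -68.  84.] holder [ -0. -57.]
side module0 0.51 [547.  -7.  85.] holder [-0.  4.]
side module0 0.49 [563. 205.   4.] holder [ 39. 213.]
side lid_edge 0.9 [647.   3. 158.] holder [101.   3.]
side lid_hinge 0.69 [591.  -7.  94.] holder [43. -1.]
at [412.5 -26.1 218.7] 6.0 gap 0.5 t 22.35 F [-0.1  0.7  0.3]
CALL
```

View pics/c3.png

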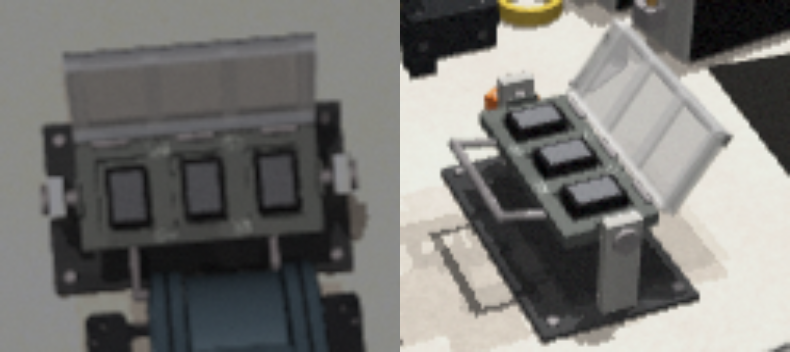

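The pictures show all three modules in the bays, the left one (bay2) toward the near side. I'll check its height and tilt.

```bash
python3 -c "
from chk import *
for n in('top','side'):
  c=env.camera(n);W=cloud(c);g=c['img'].max(-1)
  for y in(-62,0,62):
    X,Y=hp(-2,y); k=(abs(W[...,0]-X)<33)&(abs(W[...,1]-Y)<24)&(W[...,2]>94)&(W[...,2]<108)
    T=W[k];A=np.c_[T[:,:2]-T[:,:2].mean(0),np.ones(len(T))];s=np.linalg.lstsq(A,T[:,2],rcond=None)[0]
    q=cv2.minAreaRect(T[:,:2].astype(np.float32)); d=np.array(q[0])-hp(0,y)
    print(n,y,len(T),s.round(3),'off',d.round(1),np.round(q[1],1),round(q[2],1))
"
```

```text
top -62 247 [2.50000e-02 6.00000e-03 1.00129e+02] off [-2.2 -0.6] [41.4 58. ] 87.0
top 0 238 [ 4.00000e-03 -2.20000e-02  1.00226e+02] off [-0.6 -3.7] [50.1 33.6] 6.2
top 62 241 [-0.00000e+00 -7.00000e-03  1.00057e+02] off [-4.7 -4.3] [55.3 33.7] 5.9
side -62 188 [2.00000e-02 4.20000e-02 1.00515e+02] off [-3.   1.3] [51.7 41.8] 12.0
side 0 166 [-1.40000e-02  5.60000e-02  1.00582e+02] off [-1.2 -1.7] [50.5 38.1] 5.4
side 62 151 [1.20000e-02 7.10000e-02 1.00668e+02] off [-4.2 -1.7] [51.4 37.8] 5.6
```

Emit:
send_rows:
  steps:
    - [0.35,0,0,0,0,0,255]
    - [0.7,0,0,0,0,0,255]
    - [0.95,0,0,0,0,0,255]
    - [0.95,0,0,0,0,0,255]
  newtons: 30

```text
clock: 22.95
position: [555.7, -10.7, 218.4]
tool_rot: [0.999, 0.053, 0.0, -0.0]
contact_force: [0.8, -0.1, -1.0]
finger_gap: 0.9
grasp_force: 0.0
```

Emit:
send_rows:
  steps:
    - [0.35,0,0,0,0,0,255]
    - [0.7,0,0,0,0,0,255]
    - [0.95,0,0,0,0,0,255]
    - [0.95,0,0,0,0,0,255]
    - [0.95,0,0.2,0,0,0,255]
    - [0.95,0,0.4,0,0,0,255]
    - [0.95,0,0.55,0,0,0,255]
    - [0.95,0,0.55,0,0,0,255]
    - [0.95,0,0.55,0,0,0,255]

```text
clock: 24.08
position: [695.3, 3.4, 137.7]
tool_rot: [0.999, 0.052, 0.0, 0.0]
contact_force: [0.5, 0.2, 0.3]
finger_gap: 0.2
grasp_force: 0.0
```

```bash
cat >> plan.py <<'E'
def hh(p,C=(547.5,-11),a=.108):
    d=np.array(p[:2])-C; return (d[0]*np.cos(a)+d[1]*np.sin(a)).round(1),(-d[0]*np.sin(a)+d[1]*np.cos(a)).round(1),round(p[2]-90,1)
E
python3 -c "
from chk import *
plan([]);print(hh(env.observe()['position']))"
```

```text
at [695.3   3.4 137.7] 6.0 gap 0.2 t 24.075 F [0.5 0.2 0.3]
CALL
(np.float64(148.5), np.float64(-1.6), np.float64(47.7))
```

Emit:
send_rows:
  steps:
    - [-0.157,0,0.011,0,0,0,255]
    - [-0.23,0,0.005,0,0,0,255]
    - [-0.297,0,0,0,0,0,255]
    - [-0.35,0,-0.008,0,0,0,255]
    - [-0.403,0,-0.015,0,0,0,255]
    - [-0.46,0,-0.032,0,0,0,255]
    - [-0.51,0,-0.049,0,0,0,255]
    - [-0.56,0,-0.066,0,0,0,255]
    - [-0.603,0,-0.082,0,0,0,255]
    - [-0.65,0,-0.096,0,0,0,255]
    - [-0.69,0,-0.109,0,0,0,255]
    - [-0.73,0,-0.109,0,0,0,255]
    - [-0.763,0,-0.109,0,0,0,255]
    - [-0.763,0,-0.109,0,0,0,255]

```text
clock: 25.82
position: [580.7, -8.5, 152.6]
tool_rot: [0.999, 0.053, -0.001, 0.0]
contact_force: [0.8, -0.5, -0.0]
finger_gap: 0.8
grasp_force: 0.6
```

```bash
python3 -c "
from chk import *
plan([]);print(hh(env.observe()['position']))
c=env.camera('side');save(c,'s4')
cv2.imwrite('pics/s4c.png',cv2.resize(cv2.imread('pics/s4.png')[150:290,230:400],None,fx=4,fy=4))"
```

```text
at [580.7  -8.5 152.6] 6.0 gap 0.8 t 25.825 F [ 0.8 -0.5 -0. ]
CALL
(np.float64(33.3), np.float64(-1.1), np.float64(62.6))
```

View pics/s4c.png

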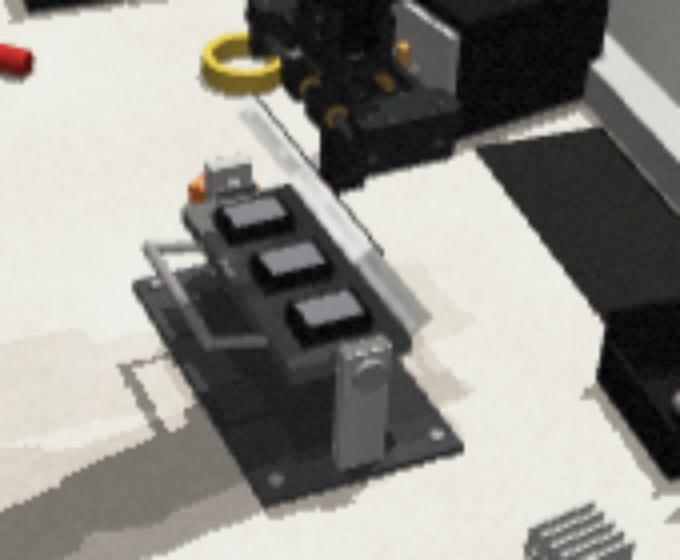

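The lid stands just past upright with the finger tip behind it; I continue the arc and press it down.

Emit:
send_rows:
  steps:
    - [-0.049,0,0.011,0,0,0,255]
    - [-0.102,0,0.031,0,0,0,255]
    - [-0.155,0,0.071,0,0,0,255]
    - [-0.209,0,0.111,0,0,0,255]
    - [-0.255,0,0.157,0,0,0,255]
    - [-0.302,0,0.211,0,0,0,255]
    - [-0.355,0,0.257,0,0,0,255]
    - [-0.395,0,0.283,0,0,0,255]
    - [-0.395,0,0.29,0,0,0,255]
    - [-0.395,0,0.295,0,0,0,255]

```text
clock: 27.12
position: [521.2, -14.8, 108.3]
tool_rot: [0.999, 0.052, -0.002, 0.0]
contact_force: [-5.5, -1.0, 11.2]
finger_gap: 0.2
grasp_force: 5.6
```

```bash
python3 -c "
from chk import *
plan([]);print(hh(env.observe()['position']))
c=env.camera('side');save(c,'s5')
cv2.imwrite('pics/s5c.png',cv2.resize(cv2.imread('pics/s5.png')[150:290,230:400],None,fx=4,fy=4))"
```

```text
at [521.2 -14.8 108.3] 6.0 gap 0.2 t 27.125 F [-5.5 -1.  11.2]
CALL
(np.float64(-26.5), np.float64(-1.0), np.float64(18.3))
```

View pics/s5c.png

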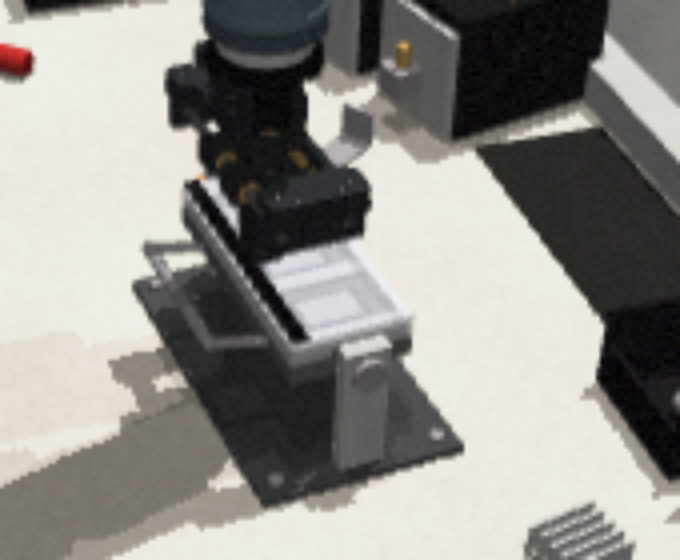

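Lid looks shut; press a little more, lift, and verify.

Emit:
send_rows:
  steps:
    - [0.007,0,0.012,0,0,0,255]
    - [0.007,0,0.012,0,0,0,255]
    - [0.007,0,0.012,0,0,0,255]
    - [0.007,0,-0.3,0,0,0,255]
    - [-0.3,0,-0.6,0,0,0,255]
    - [-0.6,0,-0.6,0,0,0,100]
    - [-0.9,0,-0.6,0,0,0,100]
    - [-0.9,0,-0.6,0,0,0,100]
    - [-0.9,0,-0.6,0,0,0,100]

```text
clock: 28.3
position: [389.4, -28.7, 198.9]
tool_rot: [0.999, 0.053, 0.001, 0.0]
contact_force: [-0.5, 0.2, -0.2]
finger_gap: 38.3
grasp_force: 0.0
```

```bash
python3 -c "
from chk import *
plan([]);s=env.observe();print(hh(s['position']),s['qpos'].round(2))
for n in('side','top'):
    c=env.camera(n);W=cloud(c);d=W[...,:2]-(547.5,-11);a=.108
    x=d[...,0]*np.cos(a)+d[...,1]*np.sin(a);y=-d[...,0]*np.sin(a)+d[...,1]*np.cos(a)
    k=(x>-44)&(x<44)&(abs(y)<100)&(W[...,2]>95)&(W[...,2]<125)
    A=np.c_[x[k],y[k],np.ones(k.sum())];print(n,k.sum(),np.linalg.lstsq(A,W[k][:,2],rcond=None)[0].round(3))
    for lo in range(-44,44,22): 
        j=k&(x>=lo)&(x<lo+22); print(lo,np.median(W[j][:,2]).round(1))
"
```

```text
at [389.4 -28.7 198.9] 6.0 gap 38.3 t 28.3 F [-0.5  0.2 -0.2]
CALL
(np.float64(-159.1), np.float64(-0.6), np.float64(108.9)) [ 0.2   0.17 -0.26  2.21  0.06  0.78 -1.57]
side 1446 [-4.00000e-03  1.10000e-02  1.08959e+02]
-44 110.1
-22 109.1
0 109.2
22 109.0
top 2569 [-1.20000e-02 -3.00000e-03  1.08183e+02]
-44 109.0
-22 108.0
0 108.0
22 108.0
```

Emit:
send_rows:
  steps:
    - [0.1,0,0,0,0,0.027,174]
    - [0.2,0,0,0,0,0.054,174]
    - [0.3,0,0,0,0,0.081,174]
    - [0.4,0,0,0,0,0.108,174]
    - [0.493,0,0,0,0,0.135,174]
    - [0.493,0,0,0,0,0.162,174]
    - [0.493,0,0,0,0,0.189,174]
    - [0.493,0,0,0,0,0.216,174]
    - [0.493,0,0,0,0,0.243,174]
    - [0.493,0,0,0,0,0.249,174]
    - [0.493,0,0,0,0,0.249,174]
    - [0.493,0,0,0,0,0.249,174]

```text
clock: 29.9
position: [462.8, -20.3, 198.4]
tool_rot: [0.746, -0.666, 0.001, 0.001]
contact_force: [0.2, -0.3, -0.6]
finger_gap: 28.1
grasp_force: 0.0
```

```bash
python3 -c "
from chk import *
c=env.camera('top');c=env.camera('side')
s=env.observe();print(hh(s['position']),s['qpos'].round(2))
X,Y=hp(-85,0);plan([(X,Y,100,-83.8),(X,Y,73,-83.8)],step=30)
W=cloud(c)
k=(W[...,2]>80)&(W[...,2]<100)&(abs(W[...,0]-463)<15)&(abs(W[...,1]+20)<45)
print(k.sum(),np.nanmean(W[k],0).round(1),np.polyfit(W[k][:,1],W[k][:,0],1).round(3))"
```

```text
(np.float64(-85.8), np.float64(-0.5), np.float64(108.3)) [-0.69  0.35  0.78  2.09 -0.33  0.83 -2.75]
at [462.3 -20.7 198.3] -83.5 gap 27.5 t 30.0 F [-0.7 -0.2  0.3]
CALL
  4 x [-0.004, -0.005, 0.655] [0.0, -0.0, 0.001]
  1 x [-0.004, -0.005, 0.835] [0.0, -0.0, 0.001]
80 [461.2 -21.9  95.1] [-1.07000e-01  4.58896e+02]
```

Emit:
send_rows:
  steps:
    - [0,0,0,0,0,-0.027,174]
    - [0,0,0,0,0,-0.054,174]
    - [0,0,0,0,0,-0.081,174]
    - [0,0,0,0,0,-0.108,174]
    - [0,0,0,0,0,-0.135,174]
    - [0,0,0,0,0,-0.162,174]
    - [0,0,0,0,0,-0.189,174]
    - [0,0,0,0,0,-0.216,174]
    - [0,0,0,0,0,-0.243,174]
    - [0,0,0,0,0,-0.25,174]

```text
clock: 31.25
position: [462.2, -21.4, 198.7]
tool_rot: [0.998, 0.057, 0.0, -0.0]
contact_force: [-0.8, 0.0, -0.6]
finger_gap: 27.7
grasp_force: 0.0
```

Emit:
send_rows:
  steps:
    - [0,0,0,0,0,-0.027,174]
    - [0,0,0,0,0,-0.054,174]
    - [0,0,0,0,0,-0.081,174]
    - [0,0,0,0,0,-0.108,174]
    - [0,0,0,0,0,-0.135,174]
    - [0,0,0,0,0,-0.162,174]
    - [0,0,0,0,0,-0.189,174]
    - [0,0,0,0,0,-0.216,174]
    - [0,0,0,0,0,-0.243,174]
    - [0,0,0,0,0,-0.249,174]
    - [0,0,0,0,0,-0.249,174]

```text
clock: 32.62
position: [462.0, -21.3, 198.6]
tool_rot: [0.67, 0.742, 0.0, 0.0]
contact_force: [-0.1, -0.4, 0.3]
finger_gap: 27.8
grasp_force: 0.0
```

```bash
python3 -c "
from chk import *
s=env.observe();print(hh(s['position']),s['qpos'].round(2))
X,Y=hp(-85.5,0);plan([(X,Y,100,96.2),(X,Y,73,96.2)],step=30)"
```

```text
(np.float64(-86.1), np.float64(-1.1), np.float64(108.6)) [-0.15  0.27  0.12  2.06 -0.04  0.81  0.09]
at [462.  -21.3 198.6] 95.9 gap 27.8 t 32.625 F [-0.1 -0.4  0.3]
CALL
  4 x [0.007, 0.004, 0.657] [0.0, -0.0, -0.001]
  1 x [0.007, 0.004, 0.837] [0.0, -0.0, -0.001]
```

Emit:
send_rows:
  steps:
    - [0.007,0.004,0.2,0,0,-0.001,174]
    - [0.007,0.004,0.4,0,0,-0.001,174]
    - [0.007,0.004,0.6,0,0,-0.001,174]
    - [0.007,0.004,0.75,0,0,-0.001,174]
    - [0.007,0.004,0.835,0,0,-0.001,174]
    - [0.007,0.004,0.835,0,0,-0.001,174]
    - [0.007,0.004,0.835,0,0,-0.001,255]
    - [0.007,0.004,0.835,0,0,-0.001,255]
    - [0.007,0.004,0.835,0,0,-0.001,255]
    - [0.007,0.004,0.835,0,0,-0.001,255]
  newtons: 25

```text
clock: 33.88
position: [461.7, -20.1, 73.8]
tool_rot: [0.667, 0.745, -0.0, -0.0]
contact_force: [-3.5, -0.3, 6.0]
finger_gap: 9.0
grasp_force: 25.1
```

```bash
python3 -c "
from chk import *
s=env.observe();print(hh(s['position']),s['contact_force'],s['finger_gap'])
p=hh(s['position']);r=85;dz=p[2]
for a in range(9,190,9):
    t=np.radians(min(a,180)); print(a,((r-r*np.cos(t))/150).round(3),(-r*np.sin(t)/150).round(3))"
```

```text
(np.float64(-86.3), np.float64(0.2), np.float64(-16.2)) [-3.50672352 -0.28867953  5.9931977 ] 8.969339095012472
9 0.007 -0.089
18 0.028 -0.175
27 0.062 -0.257
36 0.108 -0.333
45 0.166 -0.401
54 0.234 -0.458
63 0.309 -0.505
72 0.392 -0.539
81 0.478 -0.56
90 0.567 -0.567
99 0.655 -0.56
108 0.742 -0.539
117 0.824 -0.505
126 0.9 -0.458
135 0.967 -0.401
144 1.025 -0.333
153 1.072 -0.257
162 1.106 -0.175
171 1.126 -0.089
180 1.133 -0.0
189 1.133 -0.0
```

Emit:
send_rows:
  steps:
    - [0,0.007,-0.089,0,0,0,255]
    - [0,0.028,-0.175,0,0,0,255]
    - [0,0.062,-0.257,0,0,0,255]
    - [0,0.108,-0.333,0,0,0,255]
    - [0,0.166,-0.401,0,0,0,255]
    - [0,0.234,-0.458,0,0,0,255]
    - [0,0.309,-0.505,0,0,0,255]
    - [0,0.392,-0.539,0,0,0,255]
    - [0,0.478,-0.56,0,0,0,255]
    - [0,0.567,-0.567,0,0,0,255]
    - [0,0.567,-0.567,0,0,0,255]

```text
clock: 35.25
position: [548.6, -11.2, 160.4]
tool_rot: [0.667, 0.745, 0.001, 0.001]
contact_force: [-1.9, -2.4, 4.8]
finger_gap: 9.2
grasp_force: 25.0
```

```bash
python3 -c "
from chk import *
s=env.observe();print(hh(s['position']),s['contact_force'],s['finger_gap'],s['tool_rot'])"
```

```text
(np.float64(1.1), np.float64(-0.3), np.float64(70.4)) [-1.9121724  -2.43592793  4.78498858] 9.23126746447309 [6.66831378e-01 7.45206975e-01 7.39495213e-04 1.38984349e-03]
```

Emit:
send_rows:
  steps:
    - [0,0.089,0.007,0,0,0,255]
    - [0,0.175,0.028,0,0,0,255]
    - [0,0.257,0.062,0,0,0,255]
    - [0,0.333,0.108,0,0,0,255]
    - [0,0.401,0.166,0,0,0,255]
    - [0,0.458,0.234,0,0,0,255]
    - [0,0.505,0.309,0,0,0,255]
    - [0,0.539,0.392,0,0,0,255]
    - [0,0.56,0.478,0,0,0,255]
    - [0,0.567,0.567,0,0,0,255]
    - [0,0.567,0.58,0,0,0,255]
    - [0,0.567,0.58,0,0,0,255]

```text
clock: 36.75
position: [630.9, -2.6, 73.5]
tool_rot: [0.667, 0.745, -0.001, -0.0]
contact_force: [-9.1, -2.8, 11.8]
finger_gap: 9.0
grasp_force: 25.4
```

```bash
python3 -c "
from chk import *
s=env.observe();print(hh(s['position']),s['contact_force'],s['finger_gap'],s['tool_rot'])
c=env.camera('side');save(c,'s6')"
```

```text
(np.float64(83.8), np.float64(-0.6), np.float64(-16.5)) [-9.06538691 -2.76688884 11.78736386] 9.023549951091722 [ 6.67057939e-01  7.45005140e-01 -1.02247857e-03 -4.63430070e-05]
```

View pics/s6.png

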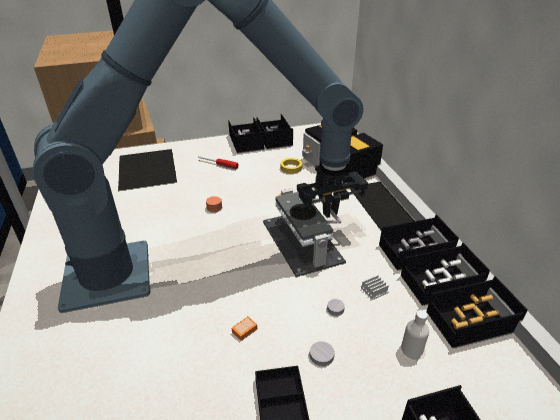

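Holder is over (round pad visible at ~(303,212)), bar on the far side. Release and lift.

Emit:
send_rows:
  steps:
    - [0,0,0.008,0,0,0,255]
    - [0,0,0.008,0,0,0,174]
    - [0,0,0.008,0,0,0,174]
    - [0,0,0.008,0,0,0,174]
    - [0,0,-0.3,0,0,0,174]
    - [0,0,-0.6,0,0,0,174]
    - [0,0,-0.95,0,0,0,60]
    - [0,0,-0.95,0,0,0,20]

```text
clock: 37.8
position: [634.6, -0.8, 218.6]
tool_rot: [0.667, 0.745, 0.003, 0.003]
contact_force: [0.6, -0.2, -1.0]
finger_gap: 45.9
grasp_force: 0.0
```

Emit:
send_rows:
  steps:
    - [-0.35,-0.2,-0.1,0,0,0.025,20]
    - [-0.65,-0.4,-0.1,0,0,0.05,20]
    - [-0.95,-0.6,-0.1,0,0,0.075,20]
    - [-0.95,-0.6,-0.1,0,0,0.1,20]
    - [-0.95,-0.6,-0.1,0,0,0.125,20]
    - [-0.95,-0.6,-0.1,0,0,0.125,20]

```text
clock: 38.55
position: [557.5, -152.3, 227.9]
tool_rot: [0.901, 0.434, -0.001, -0.0]
contact_force: [-0.5, -0.8, 1.0]
finger_gap: 81.4
grasp_force: 0.0
```

```bash
python3 -c "
from chk import *
plan([(470,-396,150,51)]); print(env.observe()['qpos'].round(2))
near((470,-396));near((546,-279))
for n in('top','side'):
    c=env.camera(n);W=cloud(c);d=W[...,:2]-(547.5,-11);a=.108
    for r in env.pinpoint(c,'pad')[:2]+env.pinpoint(c,'bar')[:1]: print(n,round(r['score'],2),w(r['position'],c).round(1))
    x=d[...,0]*np.cos(a)+d[...,1]*np.sin(a);y=-d[...,0]*np.sin(a)+d[...,1]*np.cos(a)
    k=(abs(x)<44)&(abs(y)<90)&(W[...,2]>98)&(W[...,2]<118)
    A=np.c_[x[k],y[k],np.ones(k.sum())];print(n,k.sum(),np.linalg.lstsq(A,W[k][:,2],rcond=None)[0].round(3))
    k=k&(W[...,2]>107.6)&(np.hypot(x,y)<60); print('pad',k.sum(),W[k].mean(0).round(1),[np.round(v,1) for v in cv2.minEnclosingCircle(W[k][:,:2].astype(np.float32))])
"
```

```text
at [ 557.5 -152.3  227.9] 51.5 gap 81.4 t 38.55 F [-0.5 -0.8  1. ]
CALL
  3 x [-0.817, 0.278, 0.26] [-0.0, 0.0, 0.001]
CALL
  3 x [-0.816, 0.281, 0.26] [0.0, 0.0, 0.001]
[-0.07  0.44  0.34  1.76 -0.17  0.97 -0.33]
top 286 [ 470.4 -396.7] [51.  51.1] 44.7 z 16.2
side 432 [ 468.9 -395.5] [54.1 52.2] 70.9 z 16.4
top few 0
side 202 [ 544.9 -279.1] [40.1 41.5] 4.0 z 16.7
top 0.89 [546.3  -7.8 106.3]
top 2246 [ 0.0000e+00 -2.0000e-03  1.0683e+02]
pad 645 [547.2 -11.6 110. ] [array([547. , -11.1]), np.float64(59.9)]
side 0.79 [547.8  -7.1 112.1]
side 0.71 [635.    0.9  88.4]
side 1199 [8.00000e-03 5.00000e-03 1.08107e+02]
pad 480 [547.2 -12.1 109.8] [array([548.6, -11.3]), np.float64(59.7)]
```

Emit:
send_rows:
  steps:
    - [-0.27,0.09,0.08,0,0,0,0]
    - [-0.54,0.18,0.16,0,0,0,0]
    - [-0.817,0.278,0.26,0,0,0.001,0]
    - [-0.817,0.278,0.26,0,0,0.001,0]

```text
clock: 39.55
position: [511.2, -278.3, 189.0]
tool_rot: [0.904, 0.428, -0.001, 0.0]
contact_force: [-0.5, 0.3, 0.7]
finger_gap: 88.3
grasp_force: 0.0
```

Emit:
send_rows:
  steps:
    - [-0.27,0.09,0.08,0,0,0,0]
    - [-0.54,0.18,0.16,0,0,0,0]
    - [-0.816,0.281,0.26,0,0,0.001,0]
    - [-0.816,0.281,0.6,0,0,0.001,0]
    - [-0.816,0.281,0.86,0,0,0.001,0]
    - [-0.816,0.281,0.86,0,0,0.001,0]
    - [-0.816,0.281,0.86,0,0,0.001,0]

```text
clock: 40.42
position: [471.1, -396.3, 62.4]
tool_rot: [0.904, 0.428, 0.001, 0.001]
contact_force: [1.4, -0.2, 1.4]
finger_gap: 88.5
grasp_force: 0.0
```

```bash
python3 -c "
from chk import *
near((470,-396)); near((546,-279))
plan([(469.7,-396,5,51)])"
```

```text
top 121 [ 480.1 -390.7] [38.6 66.7] 81.3 z 16.3
side 430 [ 468.2 -394.9] [53.8 53. ] 54.3 z 16.6
top 169 [ 546.6 -280.3] [39.  38.8] 2.2 z 16.4
side few 9
at [ 470.8 -396.6   62.5] 50.7 gap 88.3 t 40.625 F [ 0.3 -0.3 -0.4]
CALL
  2 x [-0.002, -0.009, 0.384] [0.0, -0.0, -0.001]
```

Emit:
send_rows:
  steps:
    - [-0.002,-0.008,0.2,0,0,0,0]
    - [-0.002,-0.008,0.38,0,0,0,0]
    - [-0.002,-0.008,0.38,0,0,0,0]
    - [-0.002,-0.008,0.38,0,0,0,255]
    - [-0.002,-0.008,0.38,0,0,0,255]
    - [-0.002,-0.008,0.38,0,0,0,255]
    - [-0.002,-0.008,0.38,0,0,0,255]
    - [-0.002,-0.008,0.38,0,0,0,255]
  newtons: 40

```text
clock: 41.62
position: [468.6, -395.5, 4.3]
tool_rot: [0.904, 0.428, 0.0, -0.0]
contact_force: [-1.6, 2.2, 6.3]
finger_gap: 52.8
grasp_force: 40.0
```

```bash
python3 -c "
from chk import *
near((470,-396),cams=['side'],lo=13,hi=19)
plan([(469.7,-396,150,51),(547.3,-10.3,150,51)],step=45)"
```

```text
side 407 [ 470.9 -400. ] [52.4 69.5] 23.9 z 16.4
at [ 468.6 -395.5    4.3] 50.7 gap 53.2 t 41.675 F [-0.8  2.   5.9]
CALL
  2 x [0.001, 0.004, -0.486] [-0.0, -0.0, -0.0]
  2 x [0.002, 0.008, -0.971] [-0.0, -0.0, -0.001]
  3 x [0.774, -0.402, -0.971] [-0.0, -0.0, -0.001]
CALL
  3 x [0.775, -0.405, 0.0] [0.0, 0.0, 0.0]
CALL
  3 x [0.775, -0.405, 0.0] [0.0, 0.0, 0.0]
```

Emit:
send_rows:
  steps:
    - [0,0,-0.25,0,0,0,255]
    - [0,0,-0.5,0,0,0,255]
    - [0,0,-0.75,0,0,0,255]
    - [0.002,0.008,-0.971,0,0,0,255]
    - [0.26,-0.13,-0.971,0,0,0,255]
    - [0.52,-0.27,-0.971,0,0,0,255]
    - [0.774,-0.402,-0.971,0,0,0,255]
    - [0.774,-0.402,-0.971,0,0,0,255]

```text
clock: 42.68
position: [496.6, -262.7, 148.8]
tool_rot: [0.902, 0.431, 0.0, -0.002]
contact_force: [-0.9, -0.5, -3.2]
finger_gap: 53.1
grasp_force: 40.0
```

Emit:
send_rows:
  steps:
    - [0.26,-0.135,0,0,0,0,255]
    - [0.52,-0.27,0,0,0,0,255]
    - [0.775,-0.405,0,0,0,0,255]
    - [0.775,-0.405,0,0,0,0,255]

```text
clock: 43.18
position: [522.9, -135.6, 149.0]
tool_rot: [0.903, 0.43, 0.0, -0.001]
contact_force: [-0.2, -0.1, -2.8]
finger_gap: 53.0
grasp_force: 40.0
```

Emit:
send_rows:
  steps:
    - [0.26,-0.135,0,0,0,0,255]
    - [0.52,-0.27,0,0,0,0,255]
    - [0.775,-0.405,0,0,0,0,255]
    - [0.775,-0.405,0,0,0,0,255]
    - [0.775,-0.405,0,0,0,0,255]

```text
clock: 43.8
position: [548.7, -12.9, 149.3]
tool_rot: [0.904, 0.427, -0.0, 0.001]
contact_force: [-0.8, -0.1, -2.7]
finger_gap: 52.7
grasp_force: 40.0
```

```bash
python3 -c "
from chk import *
c=env.camera('side');c=env.camera('side')
W=cloud(c);k=(np.hypot(W[...,0]-547,W[...,1]+10)<45)&(W[...,2]>154)&(W[...,2]<170); print(k.sum(),W[k].mean(0).round(1),cv2.minAreaRect(W[k][:,:2].astype(np.float32)))
plan([(546.5,-10,120,51),(546.5,-10,114,51)],step=20)"
```

```text
274 [546.2 -17.5 161.8] ((547.7766723632812, -19.351322174072266), (59.676273345947266, 64.48789978027344), 13.987587928771973)
at [548.7 -13.2 149.4] 50.5 gap 53.0 t 43.9 F [ 0.2 -0.1 -3.3]
CALL
  2 x [0.008, -0.025, 0.196] [0.0, 0.0, -0.001]
  1 x [0.008, -0.025, 0.236] [0.0, 0.0, -0.001]
```

Emit:
send_rows:
  steps:
    - [0.008,-0.02,0.1,0,0,0,255]
    - [0.008,-0.02,0.19,0,0,0,255]
    - [0.008,-0.02,0.23,0,0,0,255]
    - [0.008,-0.02,0.23,0,0,0,255]
    - [0.008,-0.02,0.23,0,0,0,255]

```text
clock: 44.52
position: [547.6, -7.9, 115.0]
tool_rot: [0.904, 0.428, 0.0, 0.0]
contact_force: [0.2, -0.9, -2.6]
finger_gap: 52.9
grasp_force: 40.0
```

```bash
python3 -c "
from chk import *
c=env.camera('side');plan([(546.5,-10,113.5,51)],step=20)"
```

```text
at [547.6  -7.9 115.1] 50.7 gap 53.2 t 44.575 F [ 0.  -0.6 -2.3]
CALL
  1 x [-0.016, 0.003, 0.011] [0.0, -0.0, -0.001]
```

Emit:
send_rows:
  steps:
    - [-0.012,0.003,0.005,0,0,0,255]
    - [-0.012,0.003,0.012,0,0,0,255]
    - [-0.012,0.003,0.012,0,0,0,255]

```text
clock: 44.95
position: [546.6, -9.8, 113.4]
tool_rot: [0.904, 0.428, 0.0, 0.0]
contact_force: [-0.3, -0.8, 0.2]
finger_gap: 53.1
grasp_force: 40.0
```

Emit:
send_rows:
  steps:
    - [0,0,0,0,0,0,60]
    - [0,0,0,0,0,0,20]
    - [0,0,0,0,0,0,0]
    - [0,0,0,0,0,0,0]
    - [0,0,-0.2,0,0,0,0]
    - [0,0,-0.6,0,0,0,0]
    - [0,0,-0.6,0,0,0,0]

```text
clock: 45.82
position: [549.6, -9.7, 207.3]
tool_rot: [0.904, 0.428, 0.004, 0.001]
contact_force: [0.5, 0.9, -0.2]
finger_gap: 88.0
grasp_force: 0.0
```

```bash
python3 -c "
from chk import *
near((546,-279))
near((547,-10),lo=119,hi=132,r=40)
plan([(545.7,-279.7,203,51),(545.7,-279.7,70,51)],step=45)"
```

```text
top 165 [ 546.5 -279.9] [38.8 40.3] 1.4 z 16.4
side 199 [ 545.7 -279.4] [40.8 40.8] 53.4 z 16.5
top few 0
side 207 [547.4 -11.3] [55.  50.9] 46.4 z 126.1
at [545.6  -9.4 202. ] 50.7 gap 88.2 t 46.025 F [-0.2 -0.4 -0.3]
CALL
  4 x [-0.697, 0.571, -0.003] [-0.0, 0.0, -0.0]
CALL
  4 x [-0.698, 0.569, -0.003] [0.0, 0.0, -0.0]
  3 x [-0.698, 0.569, 0.883] [0.0, 0.0, -0.0]
```

Emit:
send_rows:
  steps:
    - [-0.25,0.2,0,0,0,0,0]
    - [-0.5,0.4,0,0,0,0,0]
    - [-0.697,0.571,0,0,0,0,20]
    - [-0.697,0.571,0,0,0,0,20]

```text
clock: 46.52
position: [545.1, -148.5, 201.8]
tool_rot: [0.905, 0.425, -0.002, 0.0]
contact_force: [-0.1, 0.5, 0.6]
finger_gap: 80.9
grasp_force: 0.0
```

Emit:
send_rows:
  steps:
    - [-0.25,0.2,0,0,0,0,40]
    - [-0.5,0.4,0,0,0,0,40]
    - [-0.697,0.571,0,0,0,0,40]
    - [-0.697,0.571,0.3,0,0,0,40]
    - [-0.697,0.571,0.6,0,0,0,40]
    - [-0.697,0.571,0.88,0,0,0,40]
    - [-0.697,0.571,0.88,0,0,0,40]
    - [-0.697,0.571,0.88,0,0,0,40]

```text
clock: 47.52
position: [547.3, -279.5, 72.0]
tool_rot: [0.904, 0.428, 0.0, 0.0]
contact_force: [0.3, 0.5, -0.1]
finger_gap: 74.2
grasp_force: 0.0
```

```bash
python3 -c "
from chk import *
near((546,-279))
c=env.camera('top');save(c,'t7')
cv2.imwrite('pics/t7c.png',cv2.resize(cv2.imread('pics/t7.png')[140:250,235:425],None,fx=4,fy=4))
near((547,-10),lo=119,hi=132,r=40)
plan([(546,-279.7,5,51)],step=45)"
```

```text
top few 10
side 198 [ 546.7 -278.2] [41.3 40.2] 44.0 z 16.5
top 329 [549.  -12.1] [52.2 49. ] 1.1 z 125.0
side 210 [546.8 -11.2] [56.8 49.8] 71.4 z 125.9
at [ 547.4 -280.1   72.5] 50.7 gap 74.5 t 47.775 F [-0.1 -0.7 -1.1]
CALL
  2 x [-0.004, -0.01, 0.45] [0.0, -0.0, -0.001]
```

View pics/t7c.png

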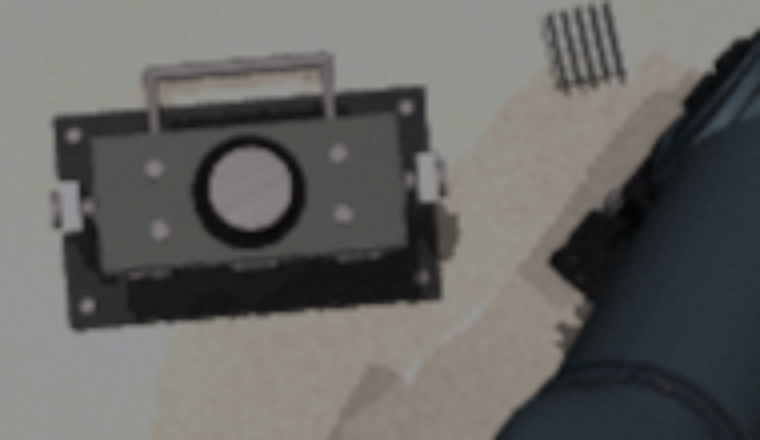

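The medium weight sits within ~2 mm of the pad centre (disc ~(250,187), pad ~(249,190) in the crop).

Emit:
send_rows:
  steps:
    - [-0.004,-0.006,0.2,0,0,0,40]
    - [-0.004,-0.006,0.445,0,0,0,40]
    - [-0.004,-0.006,0.445,0,0,0,40]
    - [-0.004,-0.006,0.445,0,0,0,255]
    - [-0.004,-0.006,0.445,0,0,0,255]
    - [-0.004,-0.006,0.445,0,0,0,255]
    - [-0.004,-0.006,0.445,0,0,0,255]
    - [-0.004,-0.006,0.445,0,0,0,255]
  newtons: 40

```text
clock: 48.78
position: [545.8, -279.8, 5.1]
tool_rot: [0.904, 0.428, 0.0, 0.0]
contact_force: [-1.4, 2.5, 6.7]
finger_gap: 40.5
grasp_force: 40.0
```

```bash
python3 -c "
from chk import *
plan([(546,-279.7,150,51),(547,-10.5,165,51)],step=45)"
```

```text
at [ 545.8 -279.8    5.1] 50.7 gap 40.5 t 48.775 F [-1.4  2.5  6.7]
CALL
  2 x [0.001, 0.001, -0.483] [0.0, -0.0, -0.0]
  2 x [0.002, 0.001, -0.966] [0.0, -0.0, -0.001]
CALL
  3 x [0.699, -0.562, -0.05] [0.0, 0.0, -0.0]
CALL
  3 x [0.699, -0.562, -0.05] [0.0, 0.0, 0.0]
```

Emit:
send_rows:
  steps:
    - [0,0,-0.25,0,0,0,255]
    - [0,0,-0.5,0,0,0,255]
    - [0,0,-0.75,0,0,0,255]
    - [0,0,-0.966,0,0,0,255]
    - [0,0,-0.966,0,0,0,255]

```text
clock: 49.4
position: [546.8, -280.5, 151.4]
tool_rot: [0.904, 0.428, 0.001, 0.002]
contact_force: [0.5, 0.2, -2.0]
finger_gap: 40.9
grasp_force: 40.0
```

Emit:
send_rows:
  steps:
    - [0.23,-0.19,-0.05,0,0,0,255]
    - [0.46,-0.37,-0.05,0,0,0,255]
    - [0.699,-0.562,-0.05,0,0,0,255]
    - [0.699,-0.562,-0.05,0,0,0,255]

```text
clock: 49.9
position: [546.1, -139.9, 154.8]
tool_rot: [0.902, 0.431, -0.001, -0.002]
contact_force: [-0.5, 0.0, -1.8]
finger_gap: 40.7
grasp_force: 40.0
```

Emit:
send_rows:
  steps:
    - [0.23,-0.19,-0.05,0,0,0,255]
    - [0.46,-0.37,-0.05,0,0,0,255]
    - [0.699,-0.562,-0.05,0,0,0,255]
    - [0.699,-0.562,-0.05,0,0,0,255]
    - [0.699,-0.562,-0.05,0,0,0,255]
    - [0.699,-0.562,-0.05,0,0,0,255]

```text
clock: 50.65
position: [547.7, -12.8, 163.9]
tool_rot: [0.904, 0.427, -0.001, 0.0]
contact_force: [0.1, 0.2, -1.8]
finger_gap: 40.7
grasp_force: 40.0
```

```bash
python3 -c "
from chk import *
c=env.camera('side');c=env.camera('side')
near((547,-10),cams=['side'],lo=119,hi=132,r=40)
plan([(547,-10.5,130.6,51)],step=20)"
```

```text
side 206 [547.1 -10.6] [56.3 49.8] 71.4 z 125.8
at [547.9 -11.9 164.2] 50.6 gap 40.5 t 50.8 F [-0.6  0.4 -1. ]
CALL
  2 x [0.003, -0.011, 0.224] [0.0, 0.0, -0.001]
```

Emit:
send_rows:
  steps:
    - [0.003,-0.008,0.1,0,0,0,255]
    - [0.003,-0.008,0.19,0,0,0,255]
    - [0.003,-0.008,0.22,0,0,0,255]
    - [0.003,-0.008,0.22,0,0,0,255]
    - [0.003,-0.008,0.22,0,0,0,255]

```text
clock: 51.42
position: [547.5, -9.6, 131.2]
tool_rot: [0.904, 0.428, 0.0, 0.0]
contact_force: [-0.5, -0.9, -2.6]
finger_gap: 40.9
grasp_force: 40.0
```

```bash
python3 -c "
from chk import *
c=env.camera('side');plan([(547,-10.5,130.2,51)],step=20)"
```

```text
at [547.5  -9.5 131.3] 50.7 gap 40.8 t 51.475 F [-0.4 -0.  -1.6]
CALL
  1 x [-0.007, 0.002, 0.007] [0.0, -0.0, -0.001]
```

Emit:
send_rows:
  steps:
    - [-0.006,0.002,0.004,0,0,0,255]
    - [-0.006,0.002,0.007,0,0,0,255]
    - [-0.006,0.002,0.007,0,0,0,255]

```text
clock: 51.85
position: [547.0, -10.4, 130.3]
tool_rot: [0.904, 0.428, 0.0, -0.0]
contact_force: [0.3, 0.2, -1.9]
finger_gap: 40.6
grasp_force: 40.0
```

Emit:
send_rows:
  steps:
    - [0,0,0,0,0,0,110]
    - [0,0,0,0,0,0,60]
    - [0,0,0,0,0,0,20]
    - [0,0,0,0,0,0,20]
    - [0,0,-0.2,0,0,0,0]
    - [0,0,-0.6,0,0,0,0]
    - [0,0,-0.6,0,0,0,0]

```text
clock: 52.72
position: [550.0, -10.7, 224.4]
tool_rot: [0.904, 0.428, 0.004, 0.001]
contact_force: [1.2, -0.2, -0.2]
finger_gap: 88.3
grasp_force: 0.0
```

Emit:
send_rows:
  steps:
    - [-0.3,0,0,0,0,0,0]
    - [-0.6,0.2,0,0,0,0,0]
    - [-0.9,0.4,0,0,0,0,0]
    - [-0.9,0.6,0,0,0,0,0]
    - [-0.9,0.6,0,0,0,0,0]

```text
clock: 53.35
position: [531.4, -173.5, 219.4]
tool_rot: [0.904, 0.427, -0.0, 0.0]
contact_force: [-0.2, 0.7, 0.3]
finger_gap: 88.2
grasp_force: 0.0
```

```bash
python3 -c "
from chk import *
near((547,-10),lo=136,hi=150,r=40); near((547,-10),lo=119,hi=131,r=40)
c=env.camera('top');save(c,'t8');d=env.camera('side');save(d,'s8')
a=cv2.imread('pics/t8.png')[140:240,235:360];b=cv2.imread('pics/s8.png')[165:280,250:375]
cv2.imwrite('pics/c8.png',np.hstack([cv2.resize(a,(400,352)),cv2.resize(b,(390,352))]))
for n,c in(('t',c),('s',d)):
  for t in('bar','lid_edge'):
    for r in env.pinpoint(c,t)[:2]: print(n,t,round(r['score'],2),hh(w(r['position'],c)))
plan([])"
```

```text
top 205 [548.8 -11.8] [38.9 38.3] 1.1 z 141.3
side 72 [555.9 -13.5] [44.7 19.3] 72.0 z 141.7
top 126 [549.2 -12.1] [52.4 49.1] 1.3 z 125.1
side 92 [546.3 -21.4] [37.9 53.1] 87.5 z 125.3
t bar 0.78 (np.float64(85.1), np.float64(-1.0), np.float64(5.2))
t bar 0.37 (np.float64(0.4), np.float64(-61.5), np.float64(6.5))
s bar 0.94 (np.float64(86.5), np.float64(3.0), np.float64(3.2))
s bar 0.68 (np.float64(-197.7), np.float64(265.4), np.float64(-89.8))
s lid_edge 0.4 (np.float64(93.5), np.float64(-248.9), np.float64(-88.9))
at [ 531.  -171.5  220.3] 50.7 gap 87.9 t 53.85 F [-0.1 -0.5 -0.9]
CALL
```

View pics/c8.png

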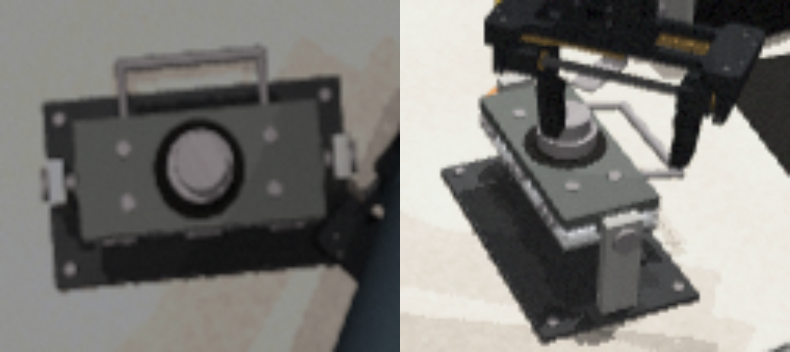

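The two weights are stacked, centred and flat on the pad, the lid is shut underneath, and there is no third weight on the bench. Handing in.

```bash
python3 -c "
from station import env
print(env.sign_off())"
```

```text
the job is handed in; nothing more can be done
None
```

I handed the job in, with no verdict returned: the three modules are in their bays under the shut lid, the holder is turned over on its far stop, and the only two weights on the bench (medium, then small) are stacked within about 2 mm of the pad's centre.

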